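# Knock worn inserts out of bearing blocks and register the empty blocks

### The arm

A 6-joint arm with a two-finger parallel gripper is mounted at the origin on a cart in front of the work surface, level with it; the furniture and walls round the work are solid. World frame = base frame: x ahead of the robot, y to its left, z up, the work surface at z = 0. Lengths are in m, angles in rad, forces in N, time in s.
With the tool pointing down it reaches from about 0.375 to 0.925 m from the base axis. Payload 5.7 kg.
Tool frame: the origin (TCP) lies at the very end of the fingers, on their centre line; the grasp point (between the pads) lies 19 mm behind it (r.tcp_to_grasp is the distance from the TCP to the grasp point, in m); x points along the fingers, y is the direction in which the jaws open and shut, and the axes are right-handed (so a half turn about x gives the same grasp; the last joint's range is limited). The gripper opens to 88 mm and grips with 3 to 60 N. Pads are 20 mm wide; open, the fingers measure 115 mm over their backs; the gripper's body (75 mm by 178 mm) begins 61 mm behind the grasp point.
Start: joints at [1.206, 0.359, 1.51, -0, 1.272, -0.115], TCP at [0.148, 0.581, 0.223] pointing down, gripper open.
Joint ranges: [-2.97, 2.97], [-1.01, 2.36], [0.21, 2.38], [-0.96, 4.11], [0.2, 2.71], [-2.98, 2.98]. Speed limits (rad/s): [2.39, 2.39, 3.14, 3.14, 3.14, 3.14].

### API

Orientations are given as a unit quaternion [w, x, y, z].
In Python, from workcell import r gives the robot as it stands.
- The arm moves only by the tool jog_arm, never from a script. Its arguments are lists of equal length, an entry for each row: "travel": the shift along the tool's x, y, z scaled (see below), a list of three; "angular": the turn, a rotation vector about the tool's x, y, z scaled (see below), a list of three; "hand": the opening, from 0 (shut) to 1 (fully open). In form: {"travel": [[dx, dy, dz], ...], "angular": [[wx, wy, wz], ...], "hand": [hand, ...]}. A call has 1 to 10 rows; each row shifts and turns the pose as measured when the row begins, along the tool's axes as they then stand; what a row does not reach is not made up. The controller multiplies each number of a shift by 400 mm and each number of a turn by pi rad. A row lasts 1/8 s, in which the tool goes at most 62.5 mm and 10.7 degrees, less where a joint would pass 70% of its speed; a pose out of reach is approached as far as the arm can. A call with a number of a shift or a turn outside -1 to 1 is refused whole. A call with a gripper value outside its range is refused whole. The fingers move at their own pace and stop on an object; "newtons" is the grip in N (left out, the last holds). Time passes only in rows, so rows that do not move let the fingers close. It gives the time, the measured TCP pose, the force and the opening at its end, in the units of the state.
- r.get_state(): the state, without advancing time (a new reading comes with each control period).
- r.capture(name): name is "side" or "top"; returns a dict with "image" (400x640x3 uint8, red, green, blue), "fx", "fy", "cx", "cy" (pixels), "T" (4x4, takes a point from camera to world coordinates). Camera axes: x right, y up, looking along -z (the intrinsics and any distortion apply to the point x, -y, -z); pixel columns grow to the right and rows downward; lengths in m; the calibration is good to about 2 mm. A picture is of the moment at which its call begins. There is no depth.
- r.hand_in(): hands the job in, once; it reports no verdict.
Trained networks look in a picture, given as the dict that the camera call returned (one of the last four; its "shot" number tells which), for a name from the list of things; names that differ only in an ending like _2 or _b are one class to them, and where a whole thing is asked for, a point or a joint stands for the part that bears it (a point fixed in the world has none). Each returns a list of dicts, best first, with "score" (0 to 1); they miss things now and then, are a little off and sometimes report something else, mostly with a low value. They report only what shows in the picture. A call takes as long as a camera call.
- r.look_for(thing, picture): "box" ([left, top, width, height] as shares, 0 to 1, of the picture: columns of its width, rows of its height, round what is visible of it).
- r.place_of(thing, picture): "point" ([row, column] as shares, 0 to 1, of the picture: columns of its width, rows of its height: a listed point, or the origin of a listed thing).
The state is a dict: "time_s": time; "qpos": joint angles; "qd": joint speeds; "tau": joint torques, N m; "ee_pos": TCP position; "tcp_rot": TCP orientation; "force": force on the tool from outside, world axes, zero at the start; "wrist_torque": the same for the moment, N m; "opening": opening from 0.0 (shut) to 1.0 (fully open).
Only numpy, scipy, OpenCV 4.12 (cv2) and the standard library are available. Lean on these libraries where they do the work, as an engineer would, in place of code of your own. Each camera call takes 0.05 s, during which the arm holds its last target.

### The job

Set each blue bearing block that still has its brass insert down over the knock-out pin so that the pin pokes the insert up from below, and put the insert in the steel tray. Put every block, emptied or already empty, in a station of its own on the aluminium fixture, flat on the plate and pushed fully against the back rail and the side stop. Keep the blocks upright, and leave the jar where it stands.

Things in the scene. Friction and masses are not known exactly. Their poses are not given: they have to be found in the camera images.
- block_0: Bearing block of blue plastic, 56 x 56 x 40 mm, about 0.2 kg, standing on the table; origin at the centre of its underside, z up, x and y square to its sides. In its top is a 31 mm square recess, 24 mm deep, in line with the sides, that holds insert_0 if there is one; the recess floor is 16 mm thick and has a round 19 mm access hole right through at the centre.
- insert_0: Brass bearing insert, a 30 x 30 x 24 mm solid block with a dark ring printed on its top, about 60 g; origin at the centre of its underside, z up. At the start it sits loose-fitting but flush in the recess of block_0 (top level with the block's top, so nothing to grip). May be absent: then its block comes already empty.
- block_1: Bearing block of blue plastic, 56 x 56 x 40 mm, about 0.2 kg, standing on the table; origin at the centre of its underside, z up, x and y square to its sides. In its top is a 31 mm square recess, 24 mm deep, in line with the sides, that holds insert_1 if there is one; the recess floor is 16 mm thick and has a round 19 mm access hole right through at the centre.
- insert_1: Brass bearing insert, a 30 x 30 x 24 mm solid block with a dark ring printed on its top, about 60 g; origin at the centre of its underside, z up. At the start it sits loose-fitting but flush in the recess of block_1 (top level with the block's top, so nothing to grip). May be absent: then its block comes already empty.
- block_2: Bearing block of blue plastic, 56 x 56 x 40 mm, about 0.2 kg, standing on the table; origin at the centre of its underside, z up, x and y square to its sides. In its top is a 31 mm square recess, 24 mm deep, in line with the sides, that holds insert_2 if there is one; the recess floor is 16 mm thick and has a round 19 mm access hole right through at the centre.
- insert_2: Brass bearing insert, a 30 x 30 x 24 mm solid block with a dark ring printed on its top, about 60 g; origin at the centre of its underside, z up. At the start it sits loose-fitting but flush in the recess of block_2 (top level with the block's top, so nothing to grip). May be absent: then its block comes already empty.
- knockout_stand: Knock-out stand, fixed: dark steel base 84 x 84 x 10 mm with an upright steel pin, 11 mm thick, at its centre. A block resting on the base with the pin in its access hole has its insert raised 16 mm above the block's top; the insert stays up, on the pin, with 8 mm of it still in the recess. Origin at the centre of the underside.
- pin_tip (a point): Top of the knock-out pin, 42 mm above the table, 32 mm above the stand's base.
- fixture: Registering fixture, fixed: aluminium base plate 100 (x) x 295 (y) x 6 mm with a dark rail 12 mm high along its +x edge (rail face 37 mm from the centre line) and three side stops 12 mm high and 12 mm thick, each at the +y side of one of three stations 95 mm apart. Origin at the centre of the underside; its x points away from the robot, turned a little.
- station_0 (a point): Station 0 (leftmost) of the fixture: the place on the base plate's top (6 mm above the table) where the centre of a block's underside lies when the block touches the back rail (28 mm off in this frame's +x) and the side stop (28 mm off in +y). Axes as the fixture's, in whose frame it lies at x = 9 mm, y = 86 mm, z = 6 mm; a black disc marks it.
- station_1 (a point): Station 1 (middle) of the fixture: the place on the base plate's top (6 mm above the table) where the centre of a block's underside lies when the block touches the back rail (28 mm off in this frame's +x) and the side stop (28 mm off in +y). Axes as the fixture's, in whose frame it lies at x = 9 mm, y = -9 mm, z = 6 mm; a black disc marks it.
- station_2 (a point): Station 2 (rightmost) of the fixture: the place on the base plate's top (6 mm above the table) where the centre of a block's underside lies when the block touches the back rail (28 mm off in this frame's +x) and the side stop (28 mm off in +y). Axes as the fixture's, in whose frame it lies at x = 9 mm, y = -104 mm, z = 6 mm; a black disc marks it.
- parts_tray: Shallow steel tray, fixed, 192 (x) x 262 (y) x 28 mm, inside 170 x 240 mm, floor 4 mm above the table. Origin at the centre of its underside.
- jar: White jar with a red cap, 72 mm wide, 121 mm high, loose; a bystander on the right, beyond the cutting board.

How it is judged:
By the outcome, as a careful person would: the job done as asked, in the order asked, and still so for the second after the job is handed in, with the robot touching nothing.
Of insert_0, insert_1, insert_2 only 2 to 3 are there at a start; the rules pass over those that are not, and their reading is None.
At some moment in a run one of block_0, block_1, block_2 may be knocked a few centimetres aside while the robot is not near it.
Once in a run the grip may slacken for a moment while it holds something.
It also fails if it takes over 210 s, if anything falls off the work surface, if the arm or the gripper's body presses on something with over 40 N, if the wrist force passes 120 N, or if a joint passes its speed limit or range.

## Working session

There is one attempt and no reset: what is moved stays moved. The work goes in short steps, Python scripts to look and compute and a tool call to move; the robot and the scene stay as the last step left them, time stands still between calls to the robot, and variables do not carry over. Pictures are saved under pics/ and viewed, and the job is handed in when it is done.

Besides the shell and the picture viewer there is one more tool, called after "Call:" as name(argument=value, ...), one argument or row to a line, values as JSON. jog_arm: Moves the arm, as the interface text tells. Its arguments: {"type":"object","properties":{"travel":{"type":"array","items":{"type":"array","items":{"type":"number"}}},"angular":{"type":"array","items":{"type":"array","items":{"type":"number"}}},"hand":{"type":"array","items":{"type":"number"}},"newtons":{"type":"number"}},"required":["travel","angular","hand"]}

```bash
ls; mkdir -p pics; python3 - <<'E'
from workcell import r
import cv2
s=r.get_state(); print(s)
for n in("top","side"):
    p=r.capture(n); cv2.imwrite(f"pics/a_{n}.png",p["image"][:,:,::-1]); print(n,{k:v for k,v in p.items() if k!="image"})
    for t in("block_0","insert_0","pin_tip","knockout_stand","fixture","station_0","parts_tray","jar"):
        print(t,[(round(d["score"],2),[round(float(x),4) for x in d["point"]]) for d in r.place_of(t,p)])
E
```

```text
pics
{'time_s': 0.0, 'qpos': array([ 1.20588572e+00,  3.59492507e-01,  1.51141592e+00, -9.27101018e-06,
        1.27246790e+00, -1.15118906e-01]), 'qd': array([ 0.00040493,  0.00063369,  0.00057386,  0.00129576, -0.00030713,
        0.00087057]), 'tau': array([ 8.33168051e-04, -5.15363467e+01, -2.70719701e+01,  6.76487968e-02,
        3.51831608e-02, -1.30632670e-04]), 'ee_pos': array([0.14810147, 0.5807406 , 0.2218233 ]), 'tcp_rot': array([ 0.70145185,  0.087471  ,  0.70174558, -0.08869757]), 'force': array([-0.47180981, -0.28003676, -0.23140879]), 'wrist_torque': array([ 0.03411385,  0.01180644, -0.02668914]), 'opening': 0.9976832216486942}
top {'fx': 398.72547459835414, 'fy': 398.72547459835414, 'cx': 321.16091227111446, 'cy': 201.44723752764577, 'T': array([[ 0.0095201 ,  0.98678362, -0.16176356,  0.33854599],
       [-0.99994573,  0.01007926,  0.00263637,  0.03207702],
       [ 0.00423198,  0.16172969,  0.98682602,  1.19994035],
       [ 0.        ,  0.        ,  0.        ,  1.        ]]), 'shot': 1}
block_0 [(0.88, [0.6065, 0.38]), (0.71, [0.5317, 0.3202]), (0.59, [0.528, 0.38
[... 466 characters left out ...]
'cy': 202.33354971973117, 'T': array([[-0.99732067,  0.03892159, -0.0619403 ,  0.454144  ],
       [-0.07308585, -0.566642  ,  0.82071634,  0.79285506],
       [-0.00315439,  0.82304432,  0.56796839,  0.56312879],
       [ 0.        ,  0.        ,  0.        ,  1.        ]]), 'shot': 2}
block_0 [(0.97, [0.7013, 0.5577]), (0.92, [0.6907, 0.4905]), (0.89, [0.8172, 0.4786])]
insert_0 [(0.75, [0.8105, 0.4847]), (0.64, [0.681, 0.4866])]
pin_tip [(0.8, [0.7715, 0.5722])]
knockout_stand [(0.8, [0.7955, 0.5695])]
fixture [(0.55, [0.5298, 0.5377])]
station_0 [(0.83, [0.521, 0.527]), (0.79, [0.4713, 0.5195])]
parts_tray [(0.7, [0.5212, 0.4219])]
jar [(0.79, [0.3858, 0.4536]), (0.52, [0.8155, 0.4738])]
```

View pics/a_top.png

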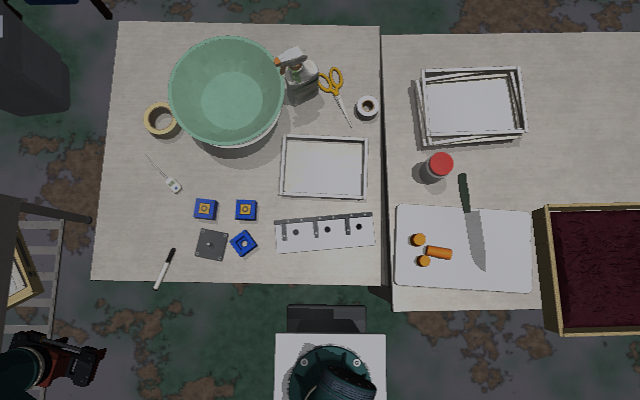

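View pics/a_side.png

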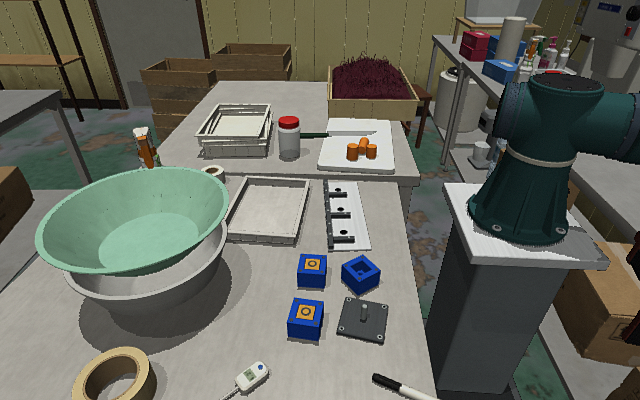

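The top view shows two full blocks, at about (205,209) and (246,209). The empty, turned block is at (243,243), the stand at (211,244), the tray at (323,167) and the fixture at (325,232). Next I'll fit the poses using both views.

```bash
cat > h.py <<'E'
from workcell import r
import numpy as np, cv2, json
from scipy.optimize import minimize, least_squares
from scipy.spatial.transform import Rotation as R
def proj(p,P):
    P=np.atleast_2d(P); T=p["T"]; c=(P-T[:3,3])@T[:3,:3]
    return np.c_[p["cx"]+p["fx"]*c[:,0]/-c[:,2], p["cy"]-p["fy"]*c[:,1]/-c[:,2]]
def ray(p,u,v,z):
    T=p["T"]; d=T[:3,:3]@np.array([(u-p["cx"])/p["fx"],-(v-p["cy"])/p["fy"],-1]); o=T[:3,3]
    return o+d*(z-o[2])/d[2]
def pt(p,d): return d["point"][1]*640,d["point"][0]*400
def caps(tag=None):
    ps={n:r.capture(n) for n in("top","side")}
    if tag:
        for n in ps: cv2.imwrite(f"pics/{tag}_{n}.png",ps[n]["image"][:,:,::-1])
    return ps
def bluemask(p):
    h=cv2.cvtColor(p["image"],cv2.COLOR_RGB2HSV)
    m=((h[...,0]>105)&(h[...,0]<130)&(h[...,1]>150)&(h[...,2]>50)).astype(np.uint8)
    n,l,s,c=cv2.connectedComponentsWithStats(m)
    return [(s[i],l==i) for i in range(1,n) if s[i][4]>60]
def boxpts(x,y,yaw,z0,s=.028,h=.040):
    c,si=np.cos(yaw),np.sin(yaw)
    q=[(a*s,b*s) for a,b in((1,1),(-1,1),(-1,-1),(1,-1))]
    return np.array([[x+c*a-si*b,y+si*a+c*b,z0+zz] for zz in(0,h) for a,b in q])
SS=8
def render(p,P,win):
    u=proj(p,P); x0,y0,w,h=win
    hull=cv2.convexHull(((u+0.5-[x0,y0])*SS*16).astype(np.int32))
    im=np.zeros((h*SS,w*SS),np.uint8); cv2.fillConvexPoly(im,hull,255,shift=4)
    return cv2.resize(im,(w,h),interpolation=cv2.INTER_AREA)/255.
def fitblock(views,x,y,yaw,z0=0.,s=.028,h=.04):
    # views: list of (p, mask) ; mask filled silhouettes
    W=[]
    for p,m in views:
        ys,xs=np.nonzero(m); x0,y0=xs.min()-5,ys.min()-5
        win=(x0,y0,xs.max()-x0+6,ys.max()-y0+6)
        cnt,_=cv2.findContours(m.astype(np.uint8),cv2.RETR_EXTERNAL,cv2.CHAIN_APPROX_NONE)
        f=np.zeros(m.shape,np.uint8); cv2.fillPoly(f,[cv2.convexHull(np.vstack(cnt))],1)
        W.append((p,f[y0:y0+win[3],x0:x0+win[2]].astype(float),win))
    def cost(v):
        return sum(((render(p,boxpts(v[0]/1000,v[1]/1000,v[2]/30,z0,s,h),w)-f)**2).sum()for p,f,w in W)
    best=None
    for k in range(3):
        y0=yaw+[0,.4,-.4][k]
        o=minimize(cost,[x*1000,y*1000,y0*30],method="Nelder-Mead",options=dict(initial_simplex=np.array([x*1000,y*1000,y0*30])+np.array([[0,0,0],[6,0,0],[0,6,0],[0,0,6]]),xatol=.02,fatol=.01))
        if best is None or o.fun<best.fun:best=o
    v=best.x; yw=(v[2]/30+np.pi/4)%(np.pi/2)-np.pi/4
    return v[0]/1000,v[1]/1000,yw,best.fun
def yawof(q):
    M=R.from_quat([q[1],q[2],q[3],q[0]]).as_matrix(); return M
def go(x,y,z,yaw=None,step=.06,dig=4):
    """rows to reach TCP x,y,z, tool-y at heading yaw (mod pi), from state; prints rows"""
    s=r.get_state(); M=yawof(s["tcp_rot"]); t=M[:,1]; cur=np.arctan2(t[1],t[0])
    d=0 if yaw is None else (yaw-cur+np.pi/2)%np.pi-np.pi/2
    # goal rot: x down, y heading
    g=cur+d; yy=np.array([np.cos(g),np.sin(g),0]); xx=np.array([0,0,-1.]); G=np.c_[xx,yy,np.cross(xx,yy)]
    rv=R.from_matrix(M.T@G).as_rotvec(); dp=np.array([x,y,z])-s["ee_pos"]
    n=max(1,int(np.ceil(np.linalg.norm(dp)/step)),int(np.ceil(np.linalg.norm(rv)/.17)))
    tr=[];an=[];Mi=M
    for i in range(n):
        tr.append([round(float(a),dig) for a in Mi.T@(dp/n)/.4]); an.append([round(float(a),dig) for a in rv/n/np.pi])
        Mi=Mi@R.from_rotvec(rv/n).as_matrix()
    print("t",round(s["time_s"],2),"pos",s["ee_pos"].round(4),"yaw",round(cur,3),"j",s["qpos"].round(2),"F",s["force"].round(1),"n",n)
    print("travel",json.dumps(tr)); print("angular",json.dumps(an))
E
cat > find.py <<'E'
from h import *
import sys
def blocks(ps,verbose=False):
    tops=bluemask(ps["top"]); sides=bluemask(ps["side"])
    res=[]
    for s,m in tops:
        ys,xs=np.nonzero(m); u,v=xs.mean(),ys.mean()
        g=ray(ps["top"],u,v,.02); best=None
        uv=proj(ps["side"],g)[0]
        for s2,m2 in sides:
            yy,xx=np.nonzero(m2); dd=np.hypot(xx.mean()-uv[0],yy.mean()-uv[1])
            if best is None or dd<best[0]:best=(dd,m2)
        vs=[(ps["top"],m),(ps["side"],best[1])]
        ft=fitblock(vs[:1],g[0],g[1],0); fs=fitblock(vs[1:],g[0],g[1],ft[2]); fb=fitblock(vs,g[0],g[1],ft[2])
        print("px",round(u),round(v),"match",round(best[0],1)); 
        for n,f in zip(("top","side","both"),(ft,fs,fb)): print("  ",n,np.round(f,4))
        res.append(fb)
    return res
if __name__=="__main__":
    ps=caps(sys.argv[1]); blocks(ps)
E
python3 find.py b
```

```text
px 204 208 match 1.6
   top [ 0.508   0.3774 -0.1177 77.1411]
   side [ 0.5067  0.3753 -0.0844 28.5229]
   both [ 5.06700e-01  3.75400e-01 -7.84000e-02  1.08502e+02]
px 245 209 match 2.3
   top [5.0510e-01 2.5510e-01 9.0000e-03 4.2835e+01]
   side [ 5.05100e-01  2.55100e-01 -1.17000e-02  1.30044e+01]
   both [ 5.05000e-01  2.55000e-01 -6.30000e-03  5.70839e+01]
px 242 243 match 0.4
   top [ 0.4067  0.2592  0.6515 18.2696]
   side [ 0.4056  0.2589  0.6651 15.9951]
   both [ 0.4059  0.2589  0.6578 38.807 ]
```

```bash
python3 - <<'E'
import cv2
t=cv2.imread("pics/a_top.png"); s=cv2.imread("pics/a_side.png")
cv2.imwrite("pics/z1.png",cv2.resize(t[190:270,180:380],None,fx=4,fy=4,interpolation=cv2.INTER_CUBIC))
cv2.imwrite("pics/z2.png",cv2.resize(s[170:350,280:400],None,fx=3,fy=3,interpolation=cv2.INTER_CUBIC))
E
```

```text
(no output)
```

View pics/z1.png

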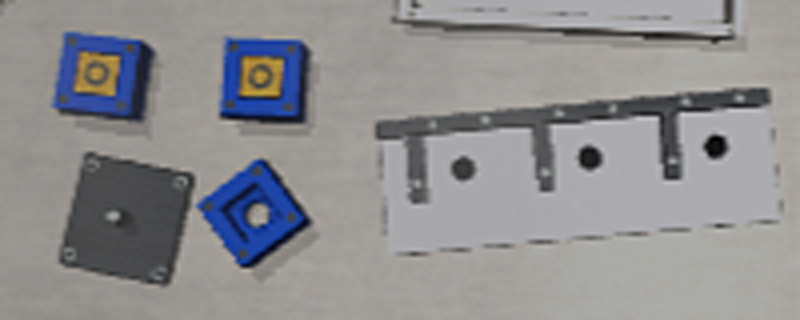

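View pics/z2.png

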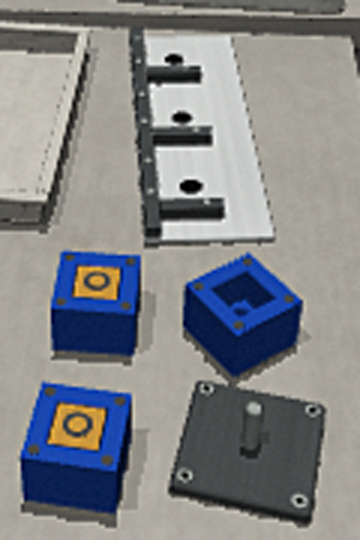

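```bash
cat > fx.py <<'E'
from h import *
ps=caps()
for n,p in ps.items():
    print(n)
    for t,z in(("station_0",.006),("pin_tip",.042),("parts_tray",0),("jar",0),("fixture",0),("knockout_stand",0)):
        print(" ",t,[(round(d["score"],2),ray(p,*pt(p,d),z)[:2].round(4).tolist()) for d in r.place_of(t,p)])
    g=cv2.cvtColor(p["image"],cv2.COLOR_RGB2GRAY)
    # discs: weighted dark centroid around predicted
    for d in r.place_of("station_0",p)[:3]:
        if d["score"]<.5: continue
        u,v=pt(p,d); u,v=int(round(u)),int(round(v))
        w=g[v-5:v+6,u-5:u+6].astype(float); 
        bg=np.median(np.sort(w.ravel())[-50:]); m=np.clip(bg-20-w,0,None)
        lab=cv2.connectedComponents((m>15).astype(np.uint8))[1]; k=lab[5,5]; m=m*(lab==k) if k else m
        yy,xx=np.mgrid[v-5:v+6,u-5:u+6]; c=(m*xx).sum()/m.sum(),(m*yy).sum()/m.sum()
        print("  disc",np.round(c,2),ray(p,*c,.006)[:2].round(4),k)
# stand base
    sx=proj(p,[[.405,.34,.005]])[0] 
    h=cv2.cvtColor(p["image"],cv2.COLOR_RGB2HSV)
    m=((h[...,2]<100)&(h[...,1]<90)).astype(np.uint8)
    m=cv2.morphologyEx(m,cv2.MORPH_CLOSE,np.ones((7,7)))
    c=[d for d in r.place_of("knockout_stand",p)][0]; u,v=pt(p,c)
    l=cv2.connectedComponents(m)[1]; k=l[int(v),int(u)]
    mm=l==k; print("  stand px",k,mm.sum())
    if k:
        mm=cv2.morphologyEx(mm.astype(np.uint8),cv2.MORPH_OPEN,np.ones((9,9)))>0
        g0=ray(p,u,v,.005); print("  stand",np.round(fitblock([(p,mm)],g0[0],g0[1],0,0,.042,.010),4))
E
python3 fx.py
```

```text
top
  station_0 [(0.96, [0.4492, 0.0118]), (0.71, [0.4443, 0.1077]), (0.71, [0.4966, 0.3802]), (0.7, [0.4574, -0.0879])]
  pin_tip [(0.87, [0.4016, 0.3551]), (0.65, [0.3988, 0.3428])]
  parts_tray [(0.95, [0.6474, 0.0292]), (0.18, [0.4452, 0.1069])]
  jar [(0.66, [0.6151, -0.3067])]
  fixture [(0.91, [0.426, 0.0256])]
  knockout_stand [(0.72, [0.4043, 0.349])]
  disc [327.01 229.03] [0.4506 0.0105] 1
  disc [295.36 231.74] [0.4415 0.1053] 1
  disc [205.35 214.71] [0.4902 0.3776] 0
  stand px 31 831
  stand [ 0.4014  0.3547 -0.1175 29.2332]
side
  station_0 [(0.8, [0.4563, 0.0116]), (0.8, [0.4629, -0.0917]), (0.77, [0.4403, 0.1088])]
  pin_tip [(0.82, [0.4078, 0.3594])]
  parts_tray [(0.56, [0.6362, 0.0236]), (0.41, [0.5031, 0.2392])]
  jar [(0.75, [0.6214, -0.281]), (0.47, [0.4101, 0.2574])]
  fixture [(0.69, [0.4415, 0.0253])]
  knockout_stand [(0.76, [0.4023, 0.3527])]
  disc [339.35 210.29] [0.4524 0.0202] 1
  disc [337.37 190.06] [ 0.4601 -0.0773] 0
  disc [343.17 231.74] [0.4413 0.1079] 1
  stand px 166 2047
  stand [ 4.016000e-01  3.571000e-01 -1.674000e-01  1.945578e+02]
```

```bash
python3 - <<'E'
from h import *
ps=caps("c")
off=-0.4
T=[(463/4+180+off,168/4+190+off),(590/4+180+off,157/4+190+off),(716/4+180+off,146/4+190+off)]
S=[(190/3+280-.33,186/3+170-.33),(181.5/3+280-.33,117.5/3+170-.33),(174/3+280-.33,59/3+170-.33)]
# refine by darkness centroid within disc-projected window
def refine(p,c,rad):
    g=cv2.cvtColor(p["image"],cv2.COLOR_RGB2GRAY).astype(float); u,v=c
    yy,xx=np.mgrid[0:400,0:640]; m=np.clip(150-g,0,None)*(((xx-u)/rad[0])**2+((yy-v)/rad[1])**2<1)
    return (m*xx).sum()/m.sum(),(m*yy).sum()/m.sum()
T=[refine(ps["top"],c,(4.5,4.5)) for c in T]; S=[refine(ps["side"],c,(5,3.5)) for c in S]
print(np.round(T,2),np.round(S,2))
loc=np.array([[.009,.086,.006],[.009,-.009,.006],[.009,-.104,.006]])
def w(v,l):
    c,s=np.cos(v[2]),np.sin(v[2]); return np.c_[v[0]+c*l[:,0]-s*l[:,1],v[1]+s*l[:,0]+c*l[:,1],l[:,2]]
for nm,use in(("top",[("top",T)]),("side",[("side",S)]),("both",[("top",T),("side",S)])):
    f=lambda v:np.concatenate([(proj(ps[n],w(v,loc))-np.array(o)).ravel() for n,o in use])
    o=least_squares(f,[.44,.02,.0]); print(nm,o.x.round(4),o.fun.round(2)); print(w(o.x,loc).round(4).tolist())
v=o.x
# overlay fixture model
im=ps["top"]["image"][:,:,::-1].copy()
for n in("top","side"):
    p=ps[n]; im=cv2.resize(p["image"][:,:,::-1],None,fx=3,fy=3,interpolation=cv2.INTER_CUBIC)
    def dr(l,col):
        q=((proj(p,w(v,np.array(l)))+.5)*3).astype(np.int32); cv2.polylines(im,[q],True,col,1)
    dr([[.05,.1475,.006],[-.05,.1475,.006],[-.05,-.1475,.006],[.05,-.1475,.006]],(0,0,255))
    dr([[.037,.1475,.018],[.037,-.1475,.018],[.05,-.1475,.018],[.05,.1475,.018]],(0,255,0))
    for y in(.086,-.009,-.104): dr([[.037,y+.028,.018],[.037,y+.04,.018],[-.02,y+.04,.018],[-.02,y+.028,.018]],(255,0,0))
    # stand
    def drs(P,col):
        q=((proj(p,P)+.5)*3).astype(np.int32); cv2.polylines(im,[q],True,col,1)
    drs(boxpts(.4014,.3555,-.13,0,.042,.01)[4:],(0,0,255)); drs(boxpts(.4014,.3555,-.13,0,.0055,.042)[4:],(0,255,255))
    for b in((.5067,.3758,-.09),(.505,.255,-.006),(.4059,.2589,.658)):
        drs(boxpts(*b,0)[4:],(0,255,0)); drs(boxpts(*b,0)[:4],(255,255,0))
    c=im[560:820,520:1160] if n=="top" else im[500:1080,800:1250]
    cv2.imwrite(f"pics/ov_{n}.png",c)
E
```

```text
[[295.36 231.76]
 [327.   229.02]
 [358.49 226.18]] [[343.1  231.67]
 [340.15 209.01]
 [337.51 189.76]]
top [0.4409 0.0187 0.0983] [ 0.05  0.02 -0.02 -0.04 -0.03  0.02]
[[0.4414, 0.1052, 0.006], [0.4507, 0.0106, 0.006], [0.46, -0.0839, 0.006]]
side [0.4407 0.0222 0.0964] [ 0.03  0.26 -0.05 -0.05  0.02 -0.3 ]
[[0.4414, 0.1086, 0.006], [0.4506, 0.0141, 0.006], [0.4597, -0.0805, 0.006]]
both [0.4408 0.0198 0.0972] [-0.32  0.01 -0.38 -0.01 -0.38  0.08  0.05 -0.35 -0.06 -0.57 -0.01 -0.75]
[[0.4414, 0.1063, 0.006], [0.4506, 0.0117, 0.006], [0.4598, -0.0828, 0.006]]
```

View pics/ov_top.png

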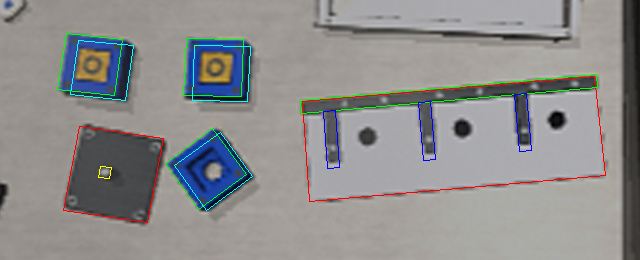

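View pics/ov_side.png

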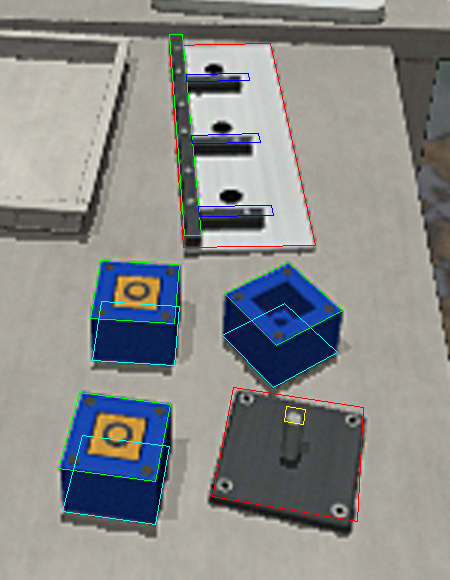

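```bash
python3 -c "
from h import *
go(.406,.259,.12,.658)"
```

```text
t 2.0 pos [0.1483 0.5814 0.2226] yaw 1.321 j [ 1.21  0.36  1.51 -0.    1.27 -0.12] F [-0.8 -0.1 -0.1] n 8
travel [[0.0321, -0.0777, 0.1029], [0.0321, -0.0689, 0.109], [0.0321, -0.0597, 0.1143], [0.0321, -0.05, 0.1189], [0.0321, -0.04, 0.1226], [0.0321, -0.0297, 0.1255], [0.0321, -0.0192, 0.1275], [0.0321, -0.0086, 0.1287]]
angular [[0.0264, 0.0, 0.0], [0.0264, 0.0, 0.0], [0.0264, 0.0, 0.0], [0.0264, 0.0, 0.0], [0.0264, 0.0, 0.0], [0.0264, 0.0, 0.0], [0.0264, 0.0, 0.0], [0.0264, 0.0, 0.0]]
```

Call:
jog_arm(
  travel=[
    [0.032,-0.078,0.103],
    [0.032,-0.069,0.109],
    [0.032,-0.06,0.114],
    [0.032,-0.05,0.119],
    [0.032,-0.04,0.123],
    [0.032,-0.03,0.126],
    [0.032,-0.019,0.128],
    [0.032,-0.009,0.129],
    [0,0,0],
  ],
  angular=[
    [0.026,0,0],
    [0.026,0,0],
    [0.026,0,0],
    [0.026,0,0],
    [0.026,0,0],
    [0.026,0,0],
    [0.026,0,0],
    [0.026,0,0],
    [0,0,0],
  ],
  hand=[1,1,1,1,1,1,1,1,1],
  newtons=35,
)

```text
time_s: 3.12
ee_pos: [0.4152, 0.2519, 0.1186]
tcp_rot: [0.634, 0.318, 0.632, -0.311]
force: [-0.4, 0.9, -0.6]
opening: 0.998
```

```bash
python3 find.py d; python3 -c "
from h import *
go(.406,.259,.017,.658)"
```

```text
px 245 209 match 2.3
   top [5.05100e-01 2.55100e-01 8.80000e-03 4.60311e+01]
   side [ 5.051e-01  2.551e-01 -9.700e-03  1.301e+01]
   both [ 5.05000e-01  2.55100e-01 -6.30000e-03  6.03279e+01]
t 3.23 pos [0.4136 0.2541 0.1192] yaw 0.652 j [ 0.4   0.32  1.88  0.01  0.93 -0.25] F [-0.3  0.2 -1.1] n 2
travel [[0.1277, -0.0051, -0.0102], [0.1277, -0.0044, -0.0104]]
angular [[-0.0009, -0.0005, -0.0016], [-0.0009, -0.0005, -0.0016]]
```

View pics/d_side.png

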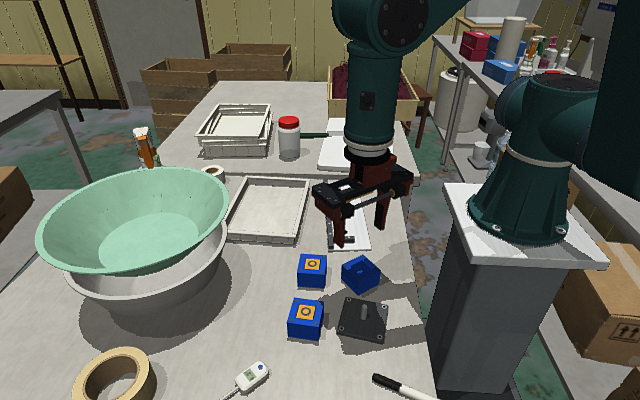

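```bash
python3 -c "
from h import *
ps=caps()
s=r.get_state();print(s['ee_pos'])
for n in ps: print(n,proj(ps[n],s['ee_pos']))
M=yawof(s['tcp_rot']);print(M.round(3))
for e in (.044,-.044): print(proj(ps['side'],s['ee_pos']+M[:,1]*e))
"
```

```text
[0.41289985 0.25518857 0.11945088]
top [[237.18869855 238.12233692]]
side [[359.51453184 235.06998853]]
[[ 0.007  0.793  0.609]
 [ 0.009  0.609 -0.793]
 [-1.     0.011 -0.003]]
[[340.85266051 243.35137378]]
[[377.12079269 227.25704061]]
```

View pics/d_top.png

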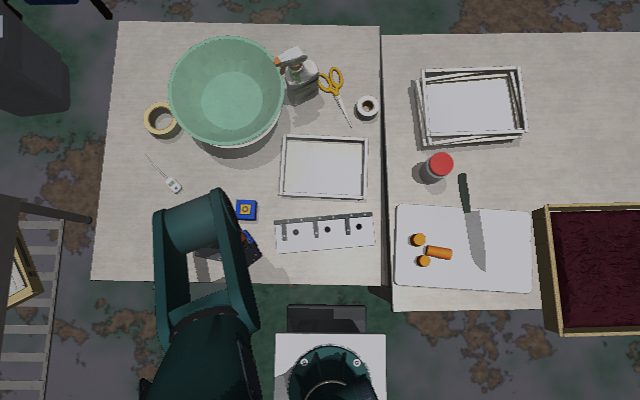

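```bash
python3 -c "
from h import *
go(.406,.259,.06,.658)"
```

```text
t 3.33 pos [0.4129 0.2552 0.1195] yaw 0.655 j [ 0.41  0.32  1.88  0.01  0.93 -0.25] F [ 0.   0.2 -0.5] n 1
travel [[0.1486, -0.0095, -0.0176]]
angular [[-0.0009, -0.0009, -0.0034]]
```

Call:
jog_arm(
  travel=[
    [0.07,-0.008,-0.017],
    [0.075,0,0],
    [0,0,0],
    [0,0,0],
  ],
  angular=[
    [-0.001,-0.001,-0.003],
    [0,0,0],
    [0,0,0],
    [0,0,0],
  ],
  hand=[1,1,1,1],
)

```text
time_s: 3.82
ee_pos: [0.4051, 0.2645, 0.063]
tcp_rot: [0.637, 0.31, 0.635, -0.307]
force: [-0.6, -0.3, 0.3]
opening: 1.0
```

```bash
python3 -c "
from h import *
go(.406,.259,.017,.658)"
```

```text
t 3.83 pos [0.4051 0.2645 0.063 ] yaw 0.668 j [ 0.43  0.41  1.93  0.    0.79 -0.23] F [-0.6 -0.3  0.3] n 1
travel [[0.1151, -0.0073, 0.012]]
angular [[0.0032, 0.0002, -0.0019]]
```

Call:
jog_arm(
  travel=[
    [0.06,-0.007,0.012],
    [0.05,0,0],
    [0,0,0],
    [0,0,0],
  ],
  angular=[
    [-0.003,0,-0.002],
    [0,0,0],
    [0,0,0],
    [0,0,0],
  ],
  hand=[1,1,1,1],
)

```text
time_s: 4.32
ee_pos: [0.4092, 0.2622, 0.0234]
tcp_rot: [0.64, 0.307, 0.636, -0.302]
force: [0.7, -0.2, 0.6]
opening: 1.0
```

```bash
python3 -c "
from h import *
go(.406,.259,.017,.658)"
```

```text
t 4.33 pos [0.4092 0.2622 0.0234] yaw 0.681 j [ 0.43  0.48  1.96 -0.    0.69 -0.25] F [ 0.7 -0.2  0.6] n 1
travel [[0.0159, -0.0114, 0.001]]
angular [[0.0073, 0.0009, -0.0027]]
```

Call:
jog_arm(
  travel=[
    [0.016,-0.011,0.001],
    [0,0,0],
    [0,0,0],
  ],
  angular=[
    [0.007,0.001,-0.003],
    [0,0,0],
    [0,0,0],
  ],
  hand=[1,1,1],
)

```text
time_s: 4.7
ee_pos: [0.407, 0.2595, 0.0185]
tcp_rot: [0.635, 0.312, 0.634, -0.311]
force: [0.1, 0.4, -0.0]
opening: 1.001
```

```bash
python3 -c "
from h import *
go(.406,.259,.017,.658)"
```

```text
t 4.7 pos [0.407  0.2595 0.0185] yaw 0.657 j [ 0.42  0.49  1.96  0.    0.69 -0.23] F [ 0.1  0.4 -0. ] n 1
travel [[0.0036, -0.0029, -0.0005]]
angular [[-0.0002, 0.0001, -0.0005]]
```

Call:
jog_arm(
  travel=[
    [0.003,0,0],
    [0,0,0],
    [0,0,0],
    [0,0,0],
    [0,0,0],
    [0,0,0],
  ],
  angular=[
    [0,0,0],
    [0,0,0],
    [0,0,0],
    [0,0,0],
    [0,0,0],
    [0,0,0],
  ],
  hand=[0.5,0.4,0.3,0.3,0.3,0.3],
  newtons=35,
)

```text
time_s: 5.45
ee_pos: [0.4067, 0.2593, 0.0172]
tcp_rot: [0.635, 0.312, 0.634, -0.312]
force: [0.6, -0.2, 0.8]
opening: 0.638
```

```bash
python3 -c "
from h import *
s=r.get_state()
go(s['ee_pos'][0],s['ee_pos'][1],.09,.658)"
```

```text
t 5.45 pos [0.4067 0.2593 0.0172] yaw 0.657 j [ 0.42  0.49  1.96  0.    0.69 -0.23] F [ 0.6 -0.2  0.8] n 2
travel [[-0.0909, 0.0001, 0.0], [-0.0909, 0.0, 0.0]]
angular [[-0.0001, 0.0, -0.0001], [-0.0001, 0.0, -0.0001]]
```

Call:
jog_arm(
  travel=[
    [-0.08,0,0],
    [-0.1,0,0],
    [0,0,0],
  ],
  angular=[
    [0,0,0],
    [0,0,0],
    [0,0,0],
  ],
  hand=[0.3,0.3,0.3],
)

```text
time_s: 5.82
ee_pos: [0.406, 0.2591, 0.0898]
tcp_rot: [0.634, 0.311, 0.635, -0.312]
force: [1.5, -1.0, -2.6]
opening: 0.633
```

```bash
python3 -c "
from h import *
go(.4546,-.0916,.09,.097)"
```

```text
t 5.83 pos [0.406  0.2591 0.0898] yaw 0.657 j [ 0.42  0.37  1.91  0.    0.87 -0.23] F [ 1.5 -1.  -2.6] n 6
travel [[-0.0001, -0.0732, 0.128], [-0.0001, -0.061, 0.1343], [-0.0001, -0.0482, 0.1394], [-0.0001, -0.035, 0.1433], [-0.0001, -0.0215, 0.1459], [-0.0001, -0.0078, 0.1473]]
angular [[0.0297, -0.0, 0.0001], [0.0297, -0.0, 0.0001], [0.0297, -0.0, 0.0001], [0.0297, -0.0, 0.0001], [0.0297, -0.0, 0.0001], [0.0297, -0.0, 0.0001]]
```

Call:
jog_arm(
  travel=[
    [0,-0.073,0.128],
    [0,-0.061,0.134],
    [0,-0.048,0.139],
    [0,-0.035,0.143],
    [0,-0.022,0.146],
    [0,0,0.06],
    [0,0,0],
    [0,0,0],
  ],
  angular=[
    [0.03,0,0],
    [0.03,0,0],
    [0.03,0,0],
    [0.03,0,0],
    [0.03,0,0],
    [0.02,0,0],
    [0,0,0],
    [0,0,0],
  ],
  hand=[0.3,0.3,0.3,0.3,0.3,0.3,0.3,0.3],
)

```text
time_s: 6.82
ee_pos: [0.4472, -0.0636, 0.0814]
tcp_rot: [0.524, 0.471, 0.529, -0.473]
force: [-0.1, -0.3, -3.5]
opening: 0.638
```

```bash
python3 find.py e; python3 -c "
from h import *
go(.4546,-.0916,.06,.097)"
```

```text
px 204 208 match 1.7
   top [ 0.5078  0.376  -0.1248 76.8624]
   side [ 0.5068  0.3752 -0.0788 28.8302]
   both [ 5.068000e-01  3.754000e-01 -8.110000e-02  1.084579e+02]
px 245 209 match 2.3
   top [5.05100e-01 2.54900e-01 1.11000e-02 4.26137e+01]
   side [ 5.0500e-01  2.5510e-01 -8.1000e-03  1.3027e+01]
   both [ 5.05000e-01  2.55000e-01 -7.10000e-03  5.70414e+01]
t 6.92 pos [ 0.4474 -0.0632  0.0817] yaw 0.111 j [-0.29  0.35  1.97  0.    0.83 -0.41] F [ 0.  -0.3 -2.2] n 1
travel [[0.0539, 0.0104, 0.0727]]
angular [[0.0045, -0.0009, 0.002]]
```

View pics/e_side.png

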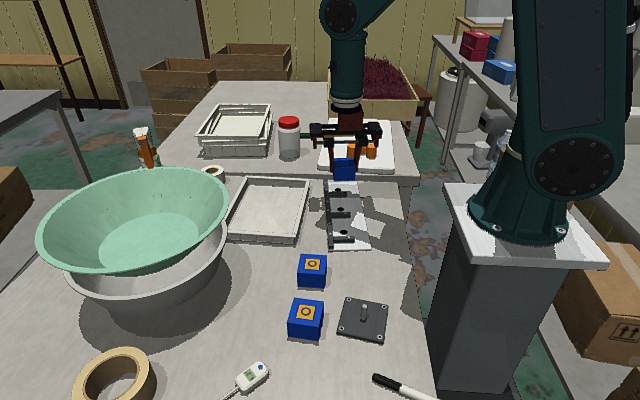

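Call:
jog_arm(
  travel=[
    [0.02,0.01,0.07],
    [0.03,0,0],
    [0,0,0],
    [0,0,0],
  ],
  angular=[
    [0.004,-0.001,0.002],
    [0,0,0],
    [0,0,0],
    [0,0,0],
  ],
  hand=[0.3,0.3,0.3,0.3],
)

```text
time_s: 7.42
ee_pos: [0.4531, -0.086, 0.0605]
tcp_rot: [0.525, 0.473, 0.527, -0.473]
force: [-0.4, -1.0, -2.4]
opening: 0.637
```

```bash
python3 -c "
from h import *
go(.4546,-.0916,.025,.097)"
```

```text
t 7.42 pos [ 0.4531 -0.086   0.0605] yaw 0.105 j [-0.34  0.39  1.98  0.    0.77 -0.44] F [-0.4 -1.  -2.4] n 1
travel [[0.0887, 0.0024, 0.0145]]
angular [[0.0027, -0.0006, 0.0006]]
```

Call:
jog_arm(
  travel=[
    [0.02,0.002,0.017],
    [0.04,0,0],
    [0.02,0,0],
    [0,0,0],
    [0,0,0],
  ],
  angular=[
    [0.003,0,0],
    [0,0,0],
    [0,0,0],
    [0,0,0],
    [0,0,0],
  ],
  hand=[0.3,0.3,0.3,0.3,0.3],
)

```text
time_s: 8.05
ee_pos: [0.4555, -0.0927, 0.0278]
tcp_rot: [0.523, 0.475, 0.524, -0.475]
force: [0.8, -1.1, -2.4]
opening: 0.635
```

```bash
python3 -c "
from h import *
go(.4546,-.0916,.023,.097)"
```

```text
t 8.05 pos [ 0.4555 -0.0927  0.0278] yaw 0.097 j [-0.35  0.46  1.99  0.    0.69 -0.45] F [ 0.8 -1.1 -2.4] n 1
travel [[0.0119, -0.0019, -0.0029]]
angular [[-0.0001, -0.0003, 0.0001]]
```

Lowering in 1 mm steps until it touches the plate.

Call:
jog_arm(
  travel=[
    [0.006,0,0],
    [0.004,0,0],
    [0.004,0,0],
    [0.003,0,0],
    [0,0,0],
  ],
  angular=[
    [0,0,0],
    [0,0,0],
    [0,0,0],
    [0,0,0],
    [0,0,0],
  ],
  hand=[0.3,0.3,0.3,0.3,0.3],
)

```text
time_s: 8.68
ee_pos: [0.4565, -0.0928, 0.0238]
tcp_rot: [0.524, 0.476, 0.523, -0.475]
force: [0.0, -0.6, -2.9]
opening: 0.639
```

Call:
jog_arm(
  travel=[
    [0.003,0,0],
    [0.003,0,0],
    [0.003,0,0],
    [0,0,0],
  ],
  angular=[
    [0,0,0],
    [0,0,0],
    [0,0,0],
    [0,0,0],
  ],
  hand=[0.3,0.3,0.3,0.3],
)

```text
time_s: 9.18
ee_pos: [0.4567, -0.0927, 0.0236]
tcp_rot: [0.525, 0.476, 0.523, -0.474]
force: [-0.2, 0.9, -1.4]
opening: 0.637
```

Call:
jog_arm(
  travel=[
    [0.008,0,0],
    [0.008,0,0],
  ],
  angular=[
    [0,0,0],
    [0,0,0],
  ],
  hand=[0.3,0.3],
)

```text
time_s: 9.43
ee_pos: [0.457, -0.093, 0.0218]
tcp_rot: [0.526, 0.475, 0.522, -0.474]
force: [-10.2, 1.4, 51.1]
opening: 0.636
```

Call:
jog_arm(
  travel=[
    [-0.001,0.008,0],
    [0,0.008,0],
    [0,0.008,0],
    [0,0,0],
  ],
  angular=[
    [0,0,0],
    [0,0,0],
    [0,0,0],
    [0,0,0],
  ],
  hand=[0.3,0.3,0.3,0.3],
)

```text
time_s: 9.93
ee_pos: [0.4617, -0.0919, 0.022]
tcp_rot: [0.524, 0.473, 0.525, -0.476]
force: [0.7, 1.8, 9.0]
opening: 0.634
```

Call:
jog_arm(
  travel=[
    [0,0.008,0],
    [0,0.008,0],
    [0,0.008,0],
  ],
  angular=[
    [0,0,0],
    [0,0,0],
    [0,0,0],
  ],
  hand=[0.3,0.3,0.3],
)

```text
time_s: 10.3
ee_pos: [0.4618, -0.0917, 0.0223]
tcp_rot: [0.52, 0.468, 0.531, -0.479]
force: [-11.0, -6.0, 19.2]
opening: 0.637
```

Call:
jog_arm(
  travel=[
    [0,-0.001,-0.01],
    [0,0,-0.01],
    [0,0,-0.01],
    [0,0,0],
  ],
  angular=[
    [0,0,0],
    [0,0,0],
    [0,0,0],
    [0,0,0],
  ],
  hand=[0.3,0.3,0.3,0.3],
)

```text
time_s: 10.8
ee_pos: [0.4608, -0.0828, 0.0223]
tcp_rot: [0.521, 0.466, 0.53, -0.48]
force: [-2.8, 2.4, 8.6]
opening: 0.636
```

```bash
python3 -c "
from h import *
go(.4618,-.08,.0223,.097)"
```

```text
t 10.8 pos [ 0.4608 -0.0828  0.0223] yaw 0.104 j [-0.31  0.48  1.97 -0.02  0.71 -0.4 ] F [-2.8  2.4  8.6] n 1
travel [[0.0, 0.0031, -0.0067]]
angular [[0.0024, 0.0014, 0.0071]]
```

Fixing the tilt while pushing further in +y.

Call:
jog_arm(
  travel=[
    [0,0,-0.008],
    [0,0,-0.008],
    [0,0,-0.008],
  ],
  angular=[
    [0.002,0.001,0.006],
    [0,0,0],
    [0,0,0],
  ],
  hand=[0.3,0.3,0.3],
)

```text
time_s: 11.18
ee_pos: [0.4608, -0.0824, 0.0222]
tcp_rot: [0.529, 0.468, 0.523, -0.478]
force: [-6.1, -20.0, 5.2]
opening: 0.633
```

```bash
python3 -c "
from h import *
go(.4618,-.08,.0223,.097)"
```

```text
t 11.18 pos [ 0.4608 -0.0824  0.0222] yaw 0.106 j [-0.31  0.47  1.99 -0.03  0.68 -0.4 ] F [ -6.1 -20.    5.2] n 1
travel [[-0.0003, 0.0031, -0.0057]]
angular [[0.0028, 0.005, 0.0014]]
```

Call:
jog_arm(
  travel=[
    [0,0.008,-0.002],
    [0,0.008,-0.002],
    [0,0.008,-0.002],
  ],
  angular=[
    [0.002,0.005,0.001],
    [0,0,0],
    [0,0,0],
  ],
  hand=[0.3,0.3,0.3],
)

```text
time_s: 11.55
ee_pos: [0.4609, -0.0826, 0.0222]
tcp_rot: [0.521, 0.468, 0.529, -0.479]
force: [-13.3, -12.2, 19.4]
opening: 0.633
```

Call:
jog_arm(
  travel=[
    [0,0,0],
    [0,0,0],
    [0,0,0],
    [0,0,0],
  ],
  angular=[
    [0,0,0],
    [0,0,0],
    [0,0,0],
    [0,0,0],
  ],
  hand=[0.8,0.8,0.8,0.8],
)

```text
time_s: 12.05
ee_pos: [0.4617, -0.082, 0.0212]
tcp_rot: [0.521, 0.468, 0.529, -0.479]
force: [0.5, 0.6, 0.2]
opening: 0.798
```

```bash
python3 -c "
from h import *
go(.461,-.082,.12,.097)"
```

```text
t 12.05 pos [ 0.4617 -0.082   0.0212] yaw 0.103 j [-0.32  0.48  1.97 -0.01  0.7  -0.41] F [0.5 0.6 0.2] n 2
travel [[-0.1235, -0.0032, 0.0], [-0.1235, -0.0021, -0.0]]
angular [[0.001, 0.0002, 0.0029], [0.001, 0.0002, 0.0029]]
```

Call:
jog_arm(
  travel=[
    [-0.1,-0.002,0],
    [-0.15,-0.002,0],
    [0,0,0],
  ],
  angular=[
    [0.001,0,0.003],
    [0.001,0,0.003],
    [0,0,0],
  ],
  hand=[0.8,1,1],
)

```text
time_s: 12.42
ee_pos: [0.462, -0.0815, 0.123]
tcp_rot: [0.524, 0.475, 0.524, -0.475]
force: [-0.7, -0.4, -0.5]
opening: 0.981
```

```bash
python3 -c "
from h import *
go(.505,.255,.10,.0)"
```

```text
t 12.43 pos [ 0.462  -0.0815  0.123 ] yaw 0.097 j [-0.32  0.3   1.9  -0.    0.94 -0.42] F [-0.7 -0.4 -0.5] n 6
travel [[0.0095, 0.0315, -0.1378], [0.0095, 0.0292, -0.1383], [0.0095, 0.027, -0.1387], [0.0095, 0.0247, -0.1392], [0.0096, 0.0225, -0.1395], [0.0096, 0.0202, -0.1399]]
angular [[0.0052, 0.0, 0.0], [0.0052, 0.0, 0.0], [0.0052, 0.0, 0.0], [0.0052, 0.0, 0.0], [0.0052, 0.0, 0.0], [0.0052, 0.0, 0.0]]
```

Call:
jog_arm(
  travel=[
    [0.01,0.031,-0.138],
    [0.01,0.029,-0.138],
    [0.01,0.027,-0.139],
    [0.01,0.025,-0.139],
    [0.01,0.022,-0.14],
    [0.009,0.01,-0.07],
    [0,0,0],
    [0,0,0],
  ],
  angular=[
    [0.005,0,0],
    [0.005,0,0],
    [0.005,0,0],
    [0.005,0,0],
    [0.005,0,0],
    [0.005,0,0],
    [0,0,0],
    [0,0,0],
  ],
  hand=[1,1,1,1,1,1,1,1],
)

```text
time_s: 13.42
ee_pos: [0.5012, 0.2348, 0.0921]
tcp_rot: [-0.499, -0.499, -0.5, 0.502]
force: [-0.4, -0.2, -1.2]
opening: 1.0
```

```bash
python3 find.py f; python3 -c "
from h import *
go(.505,.255,.05,.0)"
```

```text
px 209 211 match 9.2
   top [  0.4969   0.3492  -0.3837 150.2324]
   side [ 0.5061  0.3753 -0.1027 14.2878]
   both [ 5.060000e-01  3.755000e-01 -1.065000e-01  2.528808e+02]
px 359 225 match 9.5
   top [ 0.4619 -0.084   0.084   7.6319]
   side [ 4.622000e-01 -8.990000e-02 -2.320000e-02  1.212169e+02]
   both [ 4.618000e-01 -8.410000e-02  6.960000e-02  1.379671e+02]
t 13.53 pos [0.5015 0.2343 0.0925] yaw -0.004 j [ 0.31  0.45  1.75 -0.    0.95  0.32] F [ 0.4  0.4 -0.4] n 1
travel [[0.1061, 0.0089, -0.0521]]
angular [[-0.0012, 0.0009, 0.0012]]
```

View pics/f_side.png

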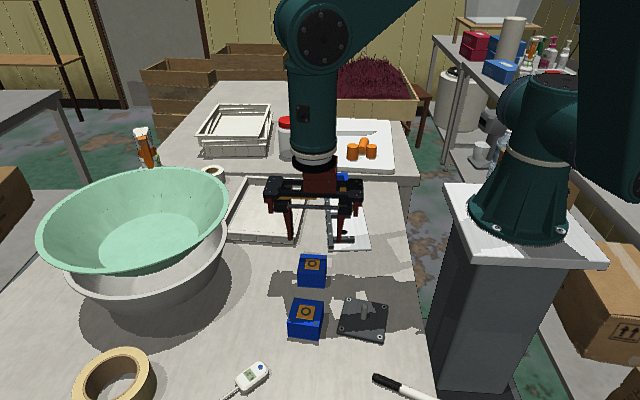

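View pics/f_top.png

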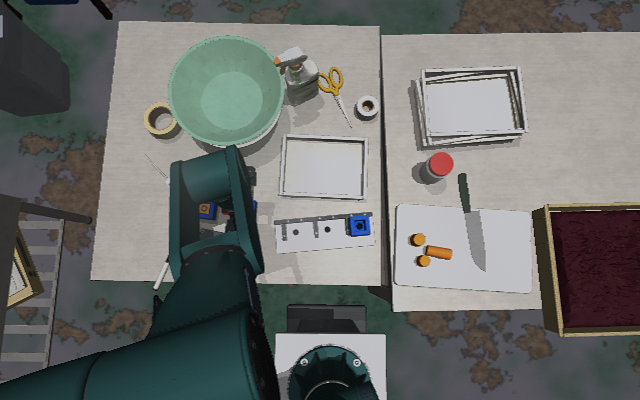

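Call:
jog_arm(
  travel=[
    [0.03,0.009,-0.052],
    [0.07,0,0],
    [0,0,0],
    [0,0,0],
  ],
  angular=[
    [-0.001,0.001,0.001],
    [0,0,0],
    [0,0,0],
    [0,0,0],
  ],
  hand=[1,1,1,1],
)

```text
time_s: 14.02
ee_pos: [0.507, 0.2557, 0.0515]
tcp_rot: [0.499, 0.502, 0.499, -0.5]
force: [-0.2, 0.5, 0.5]
opening: 1.0
```

```bash
python3 -c "
from h import *
go(.505,.255,.02,.0)"
```

```text
t 14.03 pos [0.507  0.2557 0.0515] yaw -0.005 j [0.34 0.52 1.75 0.   0.87 0.35] F [-0.2  0.5  0.5] n 1
travel [[0.0786, -0.0051, 0.0019]]
angular [[-0.0015, -0.0006, -0.0006]]
```

Call:
jog_arm(
  travel=[
    [0.045,-0.005,0.002],
    [0.04,0,0],
    [0,0,0],
    [0,0,0],
  ],
  angular=[
    [-0.001,0,0],
    [0,0,0],
    [0,0,0],
    [0,0,0],
  ],
  hand=[1,1,1,1],
)

```text
time_s: 14.52
ee_pos: [0.5076, 0.2559, 0.0191]
tcp_rot: [0.5, 0.503, 0.499, -0.498]
force: [0.3, -1.1, 0.2]
opening: 0.999
```

```bash
python3 -c "
from h import *
go(.505,.255,.017,.0)"
```

```text
t 14.53 pos [0.5076 0.2559 0.0191] yaw -0.002 j [0.34 0.57 1.77 0.   0.8  0.35] F [ 0.3 -1.1  0.2] n 1
travel [[0.0052, -0.0065, 0.0024]]
angular [[-0.0008, -0.0012, -0.002]]
```

Call:
jog_arm(
  travel=[
    [0.004,-0.006,0.002],
    [0,0,0],
    [0,0,0],
    [0,0,0],
    [0,0,0],
    [0,0,0],
    [0,0,0],
  ],
  angular=[
    [0,0,0],
    [0,0,0],
    [0,0,0],
    [0,0,0],
    [0,0,0],
    [0,0,0],
    [0,0,0],
  ],
  hand=[1,1,0.5,0.3,0.3,0.3,0.3],
)

```text
time_s: 15.4
ee_pos: [0.5059, 0.2555, 0.0188]
tcp_rot: [0.5, 0.504, 0.498, -0.497]
force: [0.7, -0.2, -0.2]
opening: 0.642
```

Call:
jog_arm(
  travel=[
    [-0.08,0,0],
    [-0.12,0,0],
    [0,0,0],
  ],
  angular=[
    [0,0,0],
    [0,0,0],
    [0,0,0],
  ],
  hand=[0.3,0.3,0.3],
)

```text
time_s: 15.78
ee_pos: [0.5038, 0.2545, 0.0988]
tcp_rot: [0.5, 0.503, 0.499, -0.499]
force: [1.0, -0.0, -3.0]
opening: 0.639
```

```bash
python3 -c "
from h import *
go(.4014,.3555,.1,.0)"
```

```text
t 15.78 pos [0.5038 0.2545 0.0988] yaw -0.003 j [0.34 0.45 1.72 0.   0.97 0.35] F [ 1. -0. -3.] n 3
travel [[-0.0011, -0.0856, -0.0839], [-0.0011, -0.0855, -0.084], [-0.0011, -0.0854, -0.0841]]
angular [[-0.0003, -0.0003, -0.0005], [-0.0003, -0.0003, -0.0005], [-0.0003, -0.0003, -0.0005]]
```

Call:
jog_arm(
  travel=[
    [0,-0.086,-0.084],
    [0,-0.086,-0.084],
    [0,-0.07,-0.07],
    [0,0,0],
    [0,0,0],
    [0,0,0],
  ],
  angular=[
    [0,0,0],
    [0,0,0],
    [0,0,0],
    [0,0,0],
    [0,0,0],
    [0,0,0],
  ],
  hand=[0.3,0.3,0.3,0.3,0.3,0.3],
)

```text
time_s: 16.52
ee_pos: [0.4022, 0.3485, 0.0913]
tcp_rot: [-0.499, -0.5, -0.499, 0.503]
force: [-0.1, 0.6, -2.8]
opening: 0.64
```

```bash
python3 -c "
from h import *
go(.4014,.3555,.075,.0)"
```

```text
t 16.52 pos [0.4022 0.3485 0.0913] yaw -0.005 j [ 0.58  0.42  1.79 -0.    0.93  0.59] F [-0.1  0.6 -2.8] n 1
travel [[0.0407, -0.0019, -0.0175]]
angular [[-0.0016, 0.0009, 0.001]]
```

Call:
jog_arm(
  travel=[
    [0.02,-0.002,-0.017],
    [0.012,0,0],
    [0,0,0],
    [0,0,0],
  ],
  angular=[
    [-0.001,0.001,0.001],
    [0,0,0],
    [0,0,0],
    [0,0,0],
  ],
  hand=[0.3,0.3,0.3,0.3],
)

```text
time_s: 17.02
ee_pos: [0.4029, 0.3544, 0.077]
tcp_rot: [0.499, 0.501, 0.499, -0.501]
force: [0.0, 0.7, -3.0]
opening: 0.634
```

```bash
cat > held.py <<'E'
from h import *
import sys
# fit block held at known tilt, with z from TCP
ps=caps(sys.argv[1]); zo=float(sys.argv[2]); s=r.get_state(); e=s["ee_pos"]; print(s["time_s"],e.round(4))
for n in ps:
    p=ps[n]; c=proj(p,[e[0],e[1],e[2]-zo+.02])[0]
    for st,m in bluemask(p):
        ys,xs=np.nonzero(m)
        if np.hypot(xs.mean()-c[0],ys.mean()-c[1])<15:
            print(n,st[4],np.round(fitblock([(p,m)],e[0],e[1],0,e[2]-zo),4))
E
python3 held.py g .0188; python3 -c "
from h import *
go(.4014,.3555,.068,.0)
im=cv2.imread('pics/g_side.png');cv2.imwrite('pics/g_z.png',cv2.resize(im[230:360,280:420],None,fx=4,fy=4,interpolation=2))"
```

```text
17.125 [0.4029 0.3545 0.0771]
top 103 [ 4.028000e-01  3.612000e-01 -1.980000e-02  1.257801e+02]
side 1028 [ 0.4024  0.3544 -0.0258 16.9329]
t 17.12 pos [0.4029 0.3545 0.0771] yaw -0.005 j [0.59 0.45 1.8  0.   0.89 0.6 ] F [ 0.3  0.1 -2.8] n 1
travel [[0.0228, -0.0037, -0.0024]]
angular [[-0.0015, -0.0001, -0.0001]]
```

View pics/g_z.png

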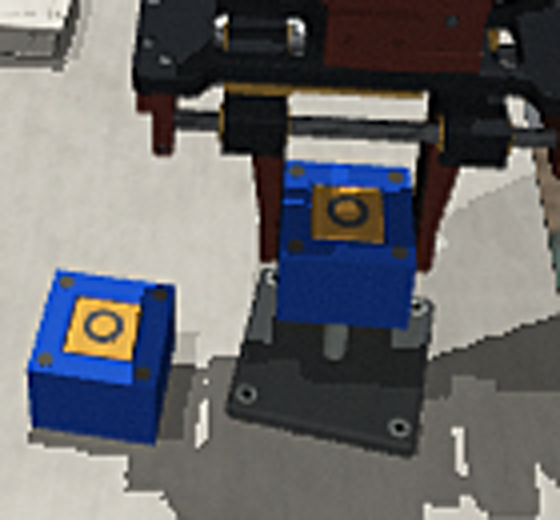

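```bash
python3 - <<'E'
from h import *
ps=caps()
for n,c in(("side",(364,306)),("top",(208,244))):
    im=cv2.imread(f"pics/c_{n}.png",0); u,v=c
    print(im[v-7:v+8,u-8:u+9])
    print(n,proj(ps[n],[[.4014,.3555,.042],[.4014,.3555,.01]]).round(2))
    for q in((u,v),): print(ray(ps[n],*q,.042).round(4))
E
```

```text
[[ 70  72  85  77 138 133 170 171 168 171 168 174 172 176 176 176 172]
 [ 72  71  65  66  65  61  61  78  73 136 131 172 171 172 176 175 175]
 [ 72  73  70  69  71  68  68  67  63  63  60  62  77  76 136 132 172]
 [ 74  75  69  74  71  71  74  71  67  63  70  70  69  65  67  67  59]
 [ 72  71  67  71  69  72  69  77  77  71  66  69  70  73  72  73  70]
 [ 73  70  70  73  72  69  79 136 156 121  75  65  74  76  75  74  73]
 [ 74  71  73  74  69  71 118 182 173 176 171  50  72  75  76  73  75]
 [ 73  69  72  73  68  60 121 168 172 170 170  53  74  74  73  72  75]
 [ 71  72  73  73  73  52  71 134 157 160 140  59  76  76  76  74  75]
 [ 72  70  73  72  70  52  56  70  77  92  71  51  73  76  74  72  75]
 [ 72  74  74  75  73  49  61  69  66  67  61  57  77  74  77  75  75]
 [ 68  74  75  75  73  50  64  71  73  70  66  56  76  73  74  73  74]
 [ 68  74  72  77  72  56  67  73  71  67  66  66  77  74  74  73  72]
 [ 71  75  74  74  76  49  67  75  71  69  63  67  78  74  77  75  72]
 [ 73  73  72  74  73  54  68  72  70  70  61  77  78  75  78  75  73]]
side [[364.55 304.65]
 [363.3  316
[... 456 characters left out ...]
[ 73  73  74  75  76  74  95 138 155 130  51  51  61  74  73  74  72]
 [ 74  74  74  72  73  72  98 144 150 121  53  51  52  62  73  72  72]
 [ 73  74  74  74  74  75  68  74  89  50  46  52  55  65  75  73  71]
 [ 75  74  75  74  75  74  72  72  66  50  53  59  62  64  66  72  73]
 [ 72  73  73  73  76  73  76  76  76  76  73  66  66  65  69  73  72]
 [ 73  73  73  72  72  73  74  74  76  75  72  66  66  64  68  74  74]
 [ 73  72  75  74  74  72  73  72  73  73  74  74  74  74  74  75  73]
 [ 72  72  72  72  72  73  73  74  74  73  72  73  72  74  73  73  73]
 [ 72  73  72  71  71  70  72  72  73  72  74  72  73  73  72  71  71]]
top [[207.74 243.67]
 [210.72 244.29]]
[0.4005 0.3547 0.042 ]
```

Call:
jog_arm(
  travel=[
    [0.01,-0.002,-0.007],
    [0.015,0,0],
    [0,0,0],
    [0,0,0],
  ],
  angular=[
    [-0.001,0,0],
    [0,0,0],
    [0,0,0],
    [0,0,0],
  ],
  hand=[0.3,0.3,0.3,0.3],
)

```text
time_s: 17.73
ee_pos: [0.402, 0.3577, 0.0666]
tcp_rot: [0.5, 0.501, 0.5, -0.5]
force: [-0.2, 0.3, -3.1]
opening: 0.637
```

```bash
python3 -c "
from h import *
go(.402,.357,.04,.0)"
```

```text
t 17.73 pos [0.402  0.3577 0.0666] yaw -0.001 j [0.6  0.46 1.81 0.   0.87 0.6 ] F [-0.2  0.3 -3.1] n 1
travel [[0.0665, 0.0, 0.0019]]
angular [[-0.0003, -0.0002, -0.0002]]
```

Call:
jog_arm(
  travel=[
    [0.015,0,0.001],
    [0.012,0,0],
    [0.012,0,0],
    [0,0,0],
  ],
  angular=[
    [0,0,0],
    [0,0,0],
    [0,0,0],
    [0,0,0],
  ],
  hand=[0.3,0.3,0.3,0.3],
)

```text
time_s: 18.23
ee_pos: [0.402, 0.3572, 0.0498]
tcp_rot: [0.5, 0.5, 0.5, -0.5]
force: [-0.4, 0.3, -2.3]
opening: 0.638
```

```bash
python3 -c "
from h import *
go(.402,.357,.032,.0)"
```

```text
t 18.23 pos [0.402  0.3572 0.0498] yaw -0.001 j [0.6  0.49 1.82 0.   0.83 0.6 ] F [-0.4  0.3 -2.3] n 1
travel [[0.0444, 0.0001, 0.0005]]
angular [[-0.0003, -0.0001, -0.0001]]
```

Call:
jog_arm(
  travel=[
    [0.015,0,0],
    [0.015,0,0],
    [0.015,0,0],
    [0,0,0],
  ],
  angular=[
    [0,0,0],
    [0,0,0],
    [0,0,0],
    [0,0,0],
  ],
  hand=[0.3,0.3,0.3,0.3],
)

```text
time_s: 18.73
ee_pos: [0.4021, 0.3573, 0.0306]
tcp_rot: [0.5, 0.501, 0.5, -0.5]
force: [0.0, 0.1, -2.6]
opening: 0.637
```

Call:
jog_arm(
  travel=[
    [0.006,0,0],
    [0.006,0,0],
    [0.006,0,0],
    [0,0,0],
  ],
  angular=[
    [0,0,0],
    [0,0,0],
    [0,0,0],
    [0,0,0],
  ],
  hand=[0.3,0.3,0.3,0.3],
)

```text
time_s: 19.23
ee_pos: [0.4025, 0.3576, 0.0294]
tcp_rot: [0.5, 0.502, 0.499, -0.499]
force: [0.4, -0.4, -3.1]
opening: 0.632
```

Call:
jog_arm(
  travel=[
    [0.004,0,0],
    [0,0,0],
    [0,0,0],
    [0,0,0],
    [-0.06,0,0],
    [-0.1,0,0],
    [0,0,0],
  ],
  angular=[
    [0,0,0],
    [0,0,0],
    [0,0,0],
    [0,0,0],
    [0,0,0],
    [0,0,0],
    [0,0,0],
  ],
  hand=[0.3,0.8,0.8,0.8,0.8,0.8,0.8],
)

```text
time_s: 20.1
ee_pos: [0.4029, 0.3578, 0.0927]
tcp_rot: [0.5, 0.501, 0.499, -0.499]
force: [0.1, 0.4, -0.2]
opening: 0.8
```

```bash
python3 find.py i | tail -30; python3 -c "
from h import *
go(.402,.357,.07,.0)
im=cv2.imread('pics/i_side.png');cv2.imwrite('pics/i_z.png',cv2.resize(im[230:360,280:420],None,fx=4,fy=4,interpolation=2))"
```

```text
px 208 205 match 8.0
   top [  0.5235   0.363    0.7501 167.4944]
   side [ 0.5063  0.3754 -0.0813 16.6372]
   both [ 5.065000e-01  3.753000e-01 -8.760000e-02  2.119823e+02]
px 359 225 match 2.7
   top [ 0.4619 -0.0839  0.0869  7.6574]
   side [ 0.4596 -0.0934  0.0733 35.1217]
   both [ 4.60800e-01 -8.49000e-02  6.88000e-02  9.57598e+01]
px 212 244 match 5.2
   top [  0.4014   0.3386  -0.1299 111.2646]
   side [4.01200e-01 3.50000e-01 3.40000e-03 3.63121e+01]
   both [4.014000e-01 3.493000e-01 1.130000e-02 2.175984e+02]
t 20.2 pos [0.401  0.3564 0.0902] yaw -0.002 j [ 0.6   0.43  1.79 -0.    0.93  0.6 ] F [ 0.2  0.  -0.4] n 1
travel [[0.0505, 0.0027, -0.0016]]
angular [[-0.0006, 0.0004, 0.0005]]
```

View pics/i_z.png

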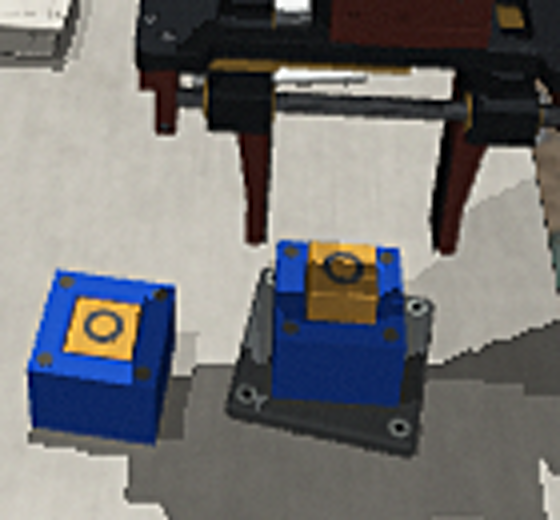

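Call:
jog_arm(
  travel=[
    [0.04,0.002,0],
    [0.045,0,0],
    [0,0,0],
    [0,0,0],
  ],
  angular=[
    [0,0,0],
    [0,0,0],
    [0,0,0],
    [0,0,0],
  ],
  hand=[0.7,0.6,0.6,0.6],
  newtons=20,
)

```text
time_s: 20.7
ee_pos: [0.3999, 0.3548, 0.0503]
tcp_rot: [-0.499, -0.498, -0.5, 0.503]
force: [-1.4, 0.3, 14.6]
opening: 0.601
```

```bash
python3 -c "
from h import *
go(.402,.357,.0535,.0)"
```

```text
t 20.7 pos [0.3999 0.3548 0.0503] yaw -0.002 j [ 0.6   0.49  1.82 -0.    0.84  0.6 ] F [-1.4  0.3 14.6] n 1
travel [[-0.0081, 0.0053, -0.0055]]
angular [[-0.0006, 0.0015, 0.0021]]
```

Call:
jog_arm(
  travel=[
    [-0.008,0.006,-0.006],
    [0,0,0],
    [0,0,0],
    [0,0,0],
    [0,0,0],
    [0,0,0],
    [0,0,0],
  ],
  angular=[
    [0,0.001,0.002],
    [0,0,0],
    [0,0,0],
    [0,0,0],
    [0,0,0],
    [0,0,0],
    [0,0,0],
  ],
  hand=[0.6,0.5,0.3,0.1,0.1,0.1,0.1],
  newtons=25,
)

```text
time_s: 21.58
ee_pos: [0.4021, 0.3572, 0.0536]
tcp_rot: [-0.5, -0.5, -0.499, 0.501]
force: [-0.0, -0.2, 0.3]
opening: 0.336
```

```bash
python3 -c "
from h import *
go(.402,.357,.0535,.0)"
```

```text
t 21.57 pos [0.4021 0.3572 0.0536] yaw -0.002 j [ 0.6   0.48  1.81 -0.    0.84  0.6 ] F [-0.  -0.2  0.3] n 1
travel [[0.0002, -0.0003, 0.0005]]
angular [[-0.0006, 0.0005, 0.0001]]
```

Call:
jog_arm(
  travel=[
    [-0.05,0,0],
    [-0.08,0,0],
    [-0.05,0,0],
    [0,0,0],
  ],
  angular=[
    [0,0,0],
    [0,0,0],
    [0,0,0],
    [0,0,0],
  ],
  hand=[0.1,0.1,0.1,0.1],
)

```text
time_s: 22.08
ee_pos: [0.4013, 0.3566, 0.1265]
tcp_rot: [-0.5, -0.499, -0.499, 0.502]
force: [0.4, -0.2, -1.5]
opening: 0.337
```

```bash
python3 -c "
from h import *
go(.62,.07,.12,.0)"
```

```text
t 22.07 pos [0.4013 0.3566 0.1265] yaw -0.002 j [ 0.6   0.38  1.75 -0.    1.01  0.6 ] F [ 0.4 -0.2 -1.5] n 7
travel [[0.0024, 0.0783, 0.1022], [0.0024, 0.0783, 0.1022], [0.0024, 0.0782, 0.1023], [0.0024, 0.0782, 0.1023], [0.0024, 0.0782, 0.1023], [0.0024, 0.0782, 0.1023], [0.0023, 0.0781, 0.1023]]
angular [[-0.0001, 0.0001, 0.0001], [-0.0001, 0.0001, 0.0001], [-0.0001, 0.0001, 0.0001], [-0.0001, 0.0001, 0.0001], [-0.0001, 0.0001, 0.0001], [-0.0001, 0.0001, 0.0001], [-0.0001, 0.0001, 0.0001]]
```

Call:
jog_arm(
  travel=[
    [0,0.078,0.102],
    [0,0.078,0.102],
    [0,0.078,0.102],
    [0,0.078,0.102],
    [0,0.078,0.102],
    [0,0.078,0.102],
    [0,0.03,0.04],
    [0,0,0],
    [0,0,0],
  ],
  angular=[
    [0,0,0],
    [0,0,0],
    [0,0,0],
    [0,0,0],
    [0,0,0],
    [0,0,0],
    [0,0,0],
    [0,0,0],
    [0,0,0],
  ],
  hand=[0.1,0.1,0.1,0.1,0.1,0.1,0.1,0.1,0.1],
)

```text
time_s: 23.2
ee_pos: [0.5998, 0.0894, 0.1165]
tcp_rot: [-0.497, -0.495, -0.503, 0.504]
force: [-0.2, 0.3, -0.9]
opening: 0.338
```

```bash
python3 -c "
from h import *
caps('j')
go(.62,.07,.05,.0)"
```

```text
t 23.3 pos [0.5999 0.0896 0.1169] yaw 0.002 j [ 0.04  0.48  1.6  -0.    1.08  0.04] F [-0.7  0.5 -0.7] n 2
travel [[0.0833, 0.0262, 0.0243], [0.0834, 0.0257, 0.0244]]
angular [[0.0003, 0.0005, 0.0023], [0.0003, 0.0005, 0.0023]]
```

View pics/j_side.png

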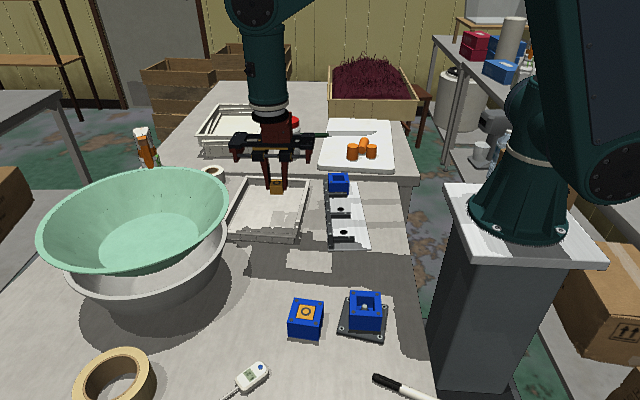

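Call:
jog_arm(
  travel=[
    [0.04,0.026,0.024],
    [0.08,0.024,0.024],
    [0.05,0,0],
    [0,0,0],
    [0,0,0],
  ],
  angular=[
    [0,0,0.002],
    [0,0,0.002],
    [0,0,0],
    [0,0,0],
    [0,0,0],
  ],
  hand=[0.1,0.1,0.1,0.1,0.1],
)

```text
time_s: 23.92
ee_pos: [0.6202, 0.0719, 0.0452]
tcp_rot: [0.503, 0.497, 0.501, -0.499]
force: [0.2, -0.5, -0.5]
opening: 0.338
```

```bash
python3 -c "
from h import *
go(.62,.07,.019,.0)"
```

```text
t 23.93 pos [0.6202 0.0719 0.0452] yaw 0.008 j [ 0.01  0.59  1.62 -0.    0.93  0.  ] F [ 0.2 -0.5 -0.5] n 1
travel [[0.0654, -0.0005, 0.0045]]
angular [[0.0024, 0.001, -0.0001]]
```

Call:
jog_arm(
  travel=[
    [0.035,0,0],
    [0.03,0,0],
    [0,0,0],
    [0,0,0],
  ],
  angular=[
    [0,0,0],
    [0,0,0],
    [0,0,0],
    [0,0,0],
  ],
  hand=[0.1,0.1,0.1,0.1],
)

```text
time_s: 24.42
ee_pos: [0.6212, 0.0721, 0.0188]
tcp_rot: [0.504, 0.498, 0.5, -0.498]
force: [0.2, -0.2, -0.2]
opening: 0.342
```

Call:
jog_arm(
  travel=[
    [0.006,0,0],
    [0.005,0,0],
    [0,0,0],
  ],
  angular=[
    [0,0,0],
    [0,0,0],
    [0,0,0],
  ],
  hand=[0.1,0.1,0.1],
)

```text
time_s: 24.8
ee_pos: [0.6219, 0.0721, 0.016]
tcp_rot: [0.504, 0.498, 0.5, -0.498]
force: [0.5, 0.2, -0.9]
opening: 0.336
```

Release and rise.

Call:
jog_arm(
  travel=[
    [0,0,0],
    [0,0,0],
    [0,0,0],
    [-0.06,0,0],
    [-0.12,0,0],
    [-0.1,0,0],
    [0,0,0],
  ],
  angular=[
    [0,0,0],
    [0,0,0],
    [0,0,0],
    [0,0,0],
    [0,0,0],
    [0,0,0],
    [0,0,0],
  ],
  hand=[0.7,0.7,0.7,0.9,0.9,0.9,0.9],
  newtons=35,
)

```text
time_s: 25.68
ee_pos: [0.6212, 0.0724, 0.13]
tcp_rot: [0.504, 0.498, 0.5, -0.498]
force: [-0.2, -1.0, 0.6]
opening: 0.896
```

```bash
python3 find.py k; python3 -c "
from h import *
go(.402,.357,.125,.0)"
```

```text
px 205 209 match 1.9
   top [ 0.5078  0.3765 -0.1243 73.1113]
   side [ 0.5067  0.3753 -0.0842 28.6211]
   both [ 5.069000e-01  3.753000e-01 -8.260000e-02  1.045228e+02]
px 359 226 match 2.5
   top [ 0.4587 -0.0842  0.0859  8.6088]
   side [ 0.4571 -0.0935  0.0729 31.8731]
   both [ 4.57900e-01 -8.51000e-02  6.83000e-02  8.85326e+01]
px 207 244 match 5.3
   top [ 4.02300e-01  3.60500e-01 -2.96000e-02  4.45425e+01]
   side [3.99700e-01 3.49200e-01 1.45000e-02 3.17835e+01]
   both [3.997000e-01 3.501000e-01 1.600000e-02 2.184838e+02]
t 25.77 pos [0.6186 0.0723 0.1267] yaw 0.008 j [ 0.01  0.49  1.56 -0.    1.1   0.  ] F [-0.4 -0.9  0.5] n 6
travel [[0.0006, -0.0893, -0.1193], [0.0006, -0.0895, -0.1192], [0.0006, -0.0896, -0.1191], [0.0006, -0.0898, -0.119], [0.0007, -0.0899, -0.1189], [0.0007, -0.0901, -0.1187]]
angular [[0.0004, 0.0002, 0.0002], [0.0004, 0.0002, 0.0002], [0.0004, 0.0002, 0.0002], [0.0004, 0.0002, 0.0002], [0.0004, 0.0002, 0.0002], [0.0004, 0.0002, 0.0002]]
```

View pics/k_side.png

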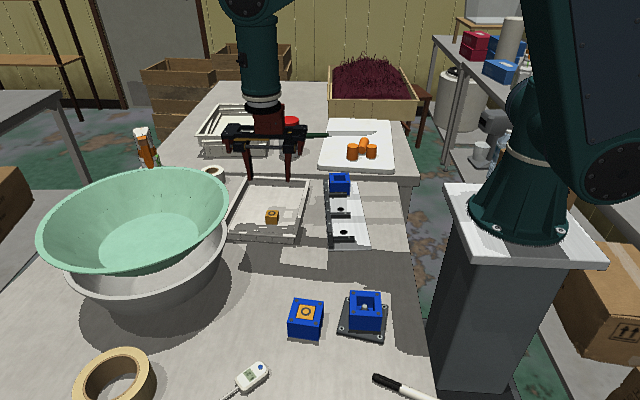

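```bash
python3 -c "
import cv2,numpy as np
a=cv2.imread('pics/i_top.png')[205:245,335:385];b=cv2.imread('pics/k_top.png')[205:245,335:385]
c=cv2.imread('pics/i_side.png')[160:215,310:370];d=cv2.imread('pics/k_side.png')[160:215,310:370]
z=lambda q:cv2.resize(q,(400,300),interpolation=cv2.INTER_NEAREST)
cv2.imwrite('pics/cmp.png',np.vstack([np.hstack([z(a),z(b)]),np.hstack([z(c),z(d)])]))"
```

```text
(no output)
```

View pics/cmp.png

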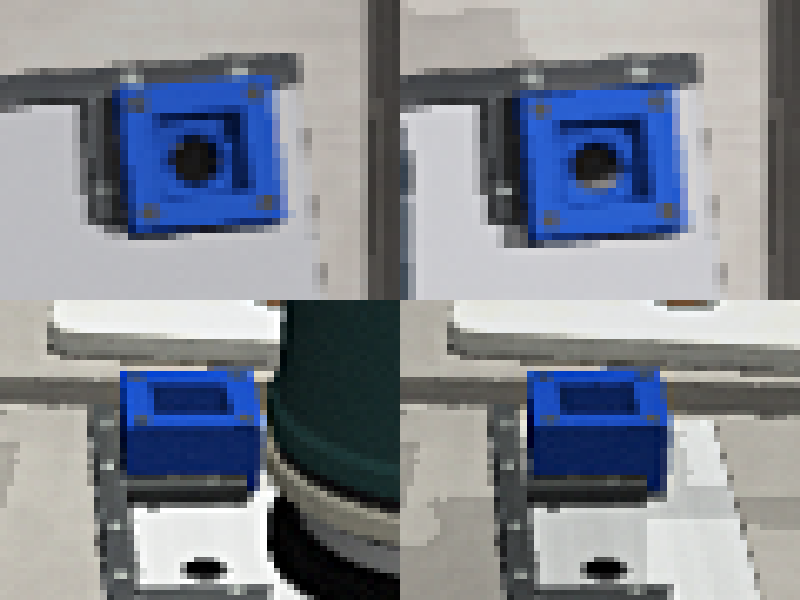

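Call:
jog_arm(
  travel=[
    [0,-0.089,-0.119],
    [0,-0.09,-0.119],
    [0,-0.09,-0.119],
    [0,-0.09,-0.119],
    [0,-0.09,-0.119],
    [0,-0.075,-0.1],
    [0,0,0],
    [0,0,0],
  ],
  angular=[
    [0,0,0],
    [0,0,0],
    [0,0,0],
    [0,0,0],
    [0,0,0],
    [0,0,0],
    [0,0,0],
    [0,0,0],
  ],
  hand=[1,1,1,1,1,1,1,1],
)

```text
time_s: 26.78
ee_pos: [0.3941, 0.3517, 0.1132]
tcp_rot: [-0.499, -0.49, -0.504, 0.507]
force: [0.6, -0.2, 0.4]
opening: 1.0
```

```bash
python3 -c "
from h import *
go(.402,.357,.07,.0)"
```

```text
t 26.77 pos [0.3941 0.3517 0.1132] yaw 0.005 j [0.6  0.4  1.77 0.   1.   0.59] F [ 0.6 -0.2  0.4] n 1
travel [[0.1073, 0.0223, -0.0145]]
angular [[0.0017, 0.004, 0.0069]]
```

Call:
jog_arm(
  travel=[
    [0.04,0.022,-0.014],
    [0.075,0,0],
    [0,0,0],
    [0,0,0],
  ],
  angular=[
    [0.002,0.004,0.007],
    [0,0,0],
    [0,0,0],
    [0,0,0],
  ],
  hand=[1,1,1,1],
)

```text
time_s: 27.28
ee_pos: [0.4057, 0.353, 0.0647]
tcp_rot: [-0.499, -0.501, -0.498, 0.502]
force: [0.3, 0.2, 0.5]
opening: 0.997
```

```bash
python3 -c "
from h import *
go(.402,.357,.0285,.0)"
```

```text
t 27.27 pos [0.4057 0.353  0.0647] yaw -0.007 j [ 0.59  0.47  1.81 -0.    0.87  0.6 ] F [0.3 0.2 0.5] n 1
travel [[0.0906, -0.0094, -0.0101]]
angular [[-0.0022, 0.0006, 0.0001]]
```

Call:
jog_arm(
  travel=[
    [0.04,-0.009,-0.01],
    [0.045,0,0],
    [0,0,0],
    [0,0,0],
  ],
  angular=[
    [-0.002,0,0],
    [0,0,0],
    [0,0,0],
    [0,0,0],
  ],
  hand=[1,1,1,1],
)

```text
time_s: 27.78
ee_pos: [0.4037, 0.3579, 0.031]
tcp_rot: [0.5, 0.501, 0.499, -0.499]
force: [-0.0, -0.3, 0.6]
opening: 0.998
```

```bash
python3 -c "
from h import *
go(.402,.357,.0285,.0)"
```

```text
t 27.77 pos [0.4037 0.3579 0.031 ] yaw -0.001 j [ 0.6   0.52  1.83 -0.    0.79  0.6 ] F [-0.  -0.3  0.6] n 1
travel [[0.0063, -0.0042, 0.0021]]
angular [[-0.0004, -0.0001, -0.0009]]
```

Call:
jog_arm(
  travel=[
    [0.008,-0.004,0.002],
    [0,0,0],
    [0,0,0],
    [0,0,0],
    [0,0,0],
    [0,0,0],
    [0,0,0],
  ],
  angular=[
    [0,0,0],
    [0,0,0],
    [0,0,0],
    [0,0,0],
    [0,0,0],
    [0,0,0],
    [0,0,0],
  ],
  hand=[1,0.6,0.4,0.3,0.3,0.3,0.3],
)

```text
time_s: 28.65
ee_pos: [0.4025, 0.3577, 0.029]
tcp_rot: [0.5, 0.502, 0.499, -0.499]
force: [-0.4, -0.5, 0.3]
opening: 0.636
```

Call:
jog_arm(
  travel=[
    [-0.04,0,0],
    [-0.08,0,0],
    [-0.08,0,0],
    [0,0,0],
  ],
  angular=[
    [0,0,0],
    [0,0,0],
    [0,0,0],
    [0,0,0],
  ],
  hand=[0.3,0.3,0.3,0.3],
)

```text
time_s: 29.15
ee_pos: [0.4017, 0.3571, 0.1128]
tcp_rot: [0.5, 0.501, 0.499, -0.499]
force: [-0.0, 0.1, -2.2]
opening: 0.639
```

```bash
python3 -c "
from h import *
go(.4455,.0035,.09,.097)"
```

```text
t 29.15 pos [0.4017 0.3571 0.1128] yaw -0.001 j [ 0.6   0.4   1.77 -0.    0.97  0.6 ] F [-0.   0.1 -2.2] n 6
travel [[0.0094, 0.0183, 0.1473], [0.0094, 0.0159, 0.1476], [0.0094, 0.0135, 0.1479], [0.0094, 0.0111, 0.1481], [0.0095, 0.0087, 0.1482], [0.0095, 0.0063, 0.1483]]
angular [[-0.0052, -0.0, -0.0002], [-0.0052, -0.0, -0.0002], [-0.0052, -0.0, -0.0002], [-0.0052, -0.0, -0.0002], [-0.0052, -0.0, -0.0002], [-0.0052, -0.0, -0.0002]]
```

Call:
jog_arm(
  travel=[
    [0.01,0.018,0.147],
    [0.01,0.016,0.147],
    [0.01,0.014,0.148],
    [0.01,0.012,0.148],
    [0.01,0.01,0.148],
    [0.01,0.006,0.11],
    [0,0,0],
    [0,0,0],
  ],
  angular=[
    [-0.005,0,0],
    [-0.005,0,0],
    [-0.005,0,0],
    [-0.005,0,0],
    [-0.005,0,0],
    [-0.005,0,0],
    [0,0,0],
    [0,0,0],
  ],
  hand=[0.3,0.3,0.3,0.3,0.3,0.3,0.3,0.3],
)

```text
time_s: 30.15
ee_pos: [0.4453, 0.0114, 0.0842]
tcp_rot: [0.524, 0.476, 0.524, -0.473]
force: [-0.3, 0.2, -2.5]
opening: 0.637
```

```bash
python3 -c "
from h import *
go(.447,.0036,.05,.097)"
```

```text
t 30.15 pos [0.4453 0.0114 0.0842] yaw 0.099 j [-0.13  0.33  1.99  0.01  0.81 -0.24] F [-0.3  0.2 -2.5] n 1
travel [[0.0853, 0.0021, 0.02]]
angular [[0.0006, -0.001, -0.0012]]
```

Call:
jog_arm(
  travel=[
    [0.03,0.002,0.02],
    [0.055,0,0],
    [0,0,0],
    [0,0,0],
  ],
  angular=[
    [0.001,-0.001,-0.001],
    [0,0,0],
    [0,0,0],
    [0,0,0],
  ],
  hand=[0.3,0.3,0.3,0.3],
)

```text
time_s: 30.65
ee_pos: [0.4464, 0.0062, 0.0481]
tcp_rot: [0.525, 0.474, 0.525, -0.474]
force: [0.8, -0.2, -2.6]
opening: 0.633
```

```bash
python3 held.py l .019; python3 -c "
from h import *
go(.447,.0036,.028,.097)"
```

```text
30.75 [0.4464 0.0061 0.0484]
side 662 [4.449000e-01 4.600000e-03 6.600000e-02 1.712115e+02]
t 30.75 pos [0.4464 0.0061 0.0484] yaw 0.101 j [-0.14  0.4   2.02 -0.    0.72 -0.24] F [ 0.   0.3 -2.1] n 1
travel [[0.051, 0.0008, 0.0063]]
angular [[0.0012, 0.0, 0.0001]]
```

Call:
jog_arm(
  travel=[
    [0.025,0.001,0.007],
    [0.022,0,0],
    [0,0,0],
    [0.006,0,0],
    [0.006,0,0],
    [0,0,0],
  ],
  angular=[
    [0.001,0,0],
    [0,0,0],
    [0,0,0],
    [0,0,0],
    [0,0,0],
    [0,0,0],
  ],
  hand=[0.3,0.3,0.3,0.3,0.3,0.3],
)

```text
time_s: 31.5
ee_pos: [0.4482, 0.0029, 0.0251]
tcp_rot: [0.525, 0.475, 0.523, -0.475]
force: [-0.3, -0.4, -3.0]
opening: 0.638
```

```bash
python3 -c "
from h import *
go(.447,.0036,.0245,.097)"
```

```text
t 31.5 pos [0.4482 0.0029 0.0251] yaw 0.098 j [-0.15  0.45  2.03 -0.    0.66 -0.24] F [-0.3 -0.4 -3. ] n 1
travel [[0.0014, -0.0029, -0.0021]]
angular [[0.0002, 0.0003, -0.0007]]
```

Call:
jog_arm(
  travel=[
    [0.006,0,0],
    [0.006,0,0],
    [0,0,0],
  ],
  angular=[
    [0,0,0],
    [0,0,0],
    [0,0,0],
  ],
  hand=[0.3,0.3,0.3],
)

```text
time_s: 31.88
ee_pos: [0.4487, 0.0027, 0.0253]
tcp_rot: [0.526, 0.476, 0.522, -0.474]
force: [-0.3, 0.1, -2.2]
opening: 0.636
```

Call:
jog_arm(
  travel=[
    [0.007,0,0],
  ],
  angular=[
    [0,0,0],
  ],
  hand=[0.3],
)

```text
time_s: 32.0
ee_pos: [0.4492, 0.0027, 0.0241]
tcp_rot: [0.526, 0.476, 0.522, -0.474]
force: [-8.9, 0.5, 47.5]
opening: 0.635
```

Call:
jog_arm(
  travel=[
    [0,0.008,0],
    [0,0.008,0],
    [0,0.008,0],
  ],
  angular=[
    [0,0,0],
    [0,0,0],
    [0,0,0],
  ],
  hand=[0.3,0.3,0.3],
)

```text
time_s: 32.38
ee_pos: [0.4523, 0.0032, 0.0243]
tcp_rot: [0.524, 0.472, 0.525, -0.476]
force: [-11.7, -6.0, 19.4]
opening: 0.634
```

Call:
jog_arm(
  travel=[
    [-0.001,-0.001,-0.01],
    [0,0,-0.01],
    [0,0,-0.01],
    [0,0,-0.008],
    [0,0,-0.008],
  ],
  angular=[
    [0,0.001,0.001],
    [0,0.002,0.002],
    [0,0,0],
    [0,0,0],
    [0,0,0],
  ],
  hand=[0.3,0.3,0.3,0.3,0.3],
)

```text
time_s: 33.0
ee_pos: [0.4512, 0.0134, 0.0245]
tcp_rot: [0.529, 0.472, 0.524, -0.473]
force: [-3.0, -24.7, 4.2]
opening: 0.638
```

```bash
python3 -c "
from h import *
go(.452,.0122,.0243,.097)"
```

```text
t 33.0 pos [0.4512 0.0134 0.0245] yaw 0.108 j [-0.12  0.45  2.03 -0.01  0.66 -0.22] F [ -3.  -24.7   4.2] n 1
travel [[0.0005, 0.0017, 0.0032]]
angular [[0.0036, 0.0019, -0.0011]]
```

Call:
jog_arm(
  travel=[
    [0,0.007,-0.003],
    [0,0.007,-0.003],
    [0,0.007,-0.003],
  ],
  angular=[
    [0.003,0.002,-0.001],
    [0.001,0,0],
    [0,0,0],
  ],
  hand=[0.3,0.3,0.3],
)

```text
time_s: 33.38
ee_pos: [0.4514, 0.0132, 0.0245]
tcp_rot: [0.523, 0.468, 0.527, -0.479]
force: [-9.2, -14.7, 15.3]
opening: 0.634
```

Call:
jog_arm(
  travel=[
    [0,0,0],
    [0,0,0],
    [0,0,0],
    [-0.06,0,0],
    [-0.12,0,0],
    [-0.06,0,0],
    [0,0,0],
  ],
  angular=[
    [0,0,0],
    [0,0,0],
    [0,0,0],
    [0,0,0],
    [0,0,0],
    [0,0,0],
    [0,0,0],
  ],
  hand=[0.8,0.8,0.8,0.9,1,1,1],
)

```text
time_s: 34.25
ee_pos: [0.4545, 0.0156, 0.1221]
tcp_rot: [0.523, 0.47, 0.527, -0.478]
force: [0.3, 0.1, -0.3]
opening: 0.998
```

```bash
python3 find.py m; python3 -c "
from h import *
go(.5066,.3757,.12,-.085)"
```

```text
px 204 208 match 1.7
   top [ 0.5078  0.376  -0.1248 76.8624]
   side [ 0.5068  0.3752 -0.0788 28.8302]
   both [ 5.068000e-01  3.754000e-01 -8.110000e-02  1.084579e+02]
px 367 226 match 12.3
   top [ 4.399e-01 -4.370e-02 -6.523e-01  9.500e+01]
   side [ 4.507000e-01 -1.260000e-02  1.163000e-01  3.466341e+02]
   both [ 4.507000e-01 -1.310000e-02  1.183000e-01  4.418315e+02]
t 34.35 pos [0.4529 0.0157 0.1203] yaw 0.102 j [-0.11  0.29  1.93 -0.01  0.94 -0.21] F [-0.3  0.1 -0.6] n 7
travel [[-0.0008, 0.0322, -0.126], [-0.0007, 0.0288, -0.1268], [-0.0005, 0.0254, -0.1275], [-0.0004, 0.022, -0.1281], [-0.0002, 0.0186, -0.1287], [-0.0001, 0.0151, -0.1291], [-0.0, 0.0117, -0.1295]]
angular [[0.0085, 0.0002, 0.0007], [0.0085, 0.0002, 0.0007], [0.0085, 0.0002, 0.0007], [0.0085, 0.0002, 0.0007], [0.0085, 0.0002, 0.0007], [0.0085, 0.0002, 0.0007], [0.0085, 0.0002, 0.0007]]
```

View pics/m_side.png

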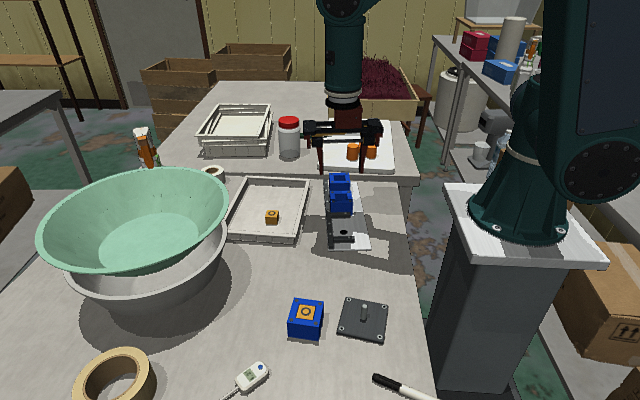

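Call:
jog_arm(
  travel=[
    [0,0.032,-0.126],
    [0,0.029,-0.127],
    [0,0.025,-0.127],
    [0,0.022,-0.128],
    [0,0.019,-0.129],
    [0,0.015,-0.129],
    [0,0.009,-0.08],
    [0,0,0],
    [0,0,0],
  ],
  angular=[
    [0.008,0,0.001],
    [0.008,0,0.001],
    [0.009,0,0.001],
    [0.009,0,0.001],
    [0.009,0,0],
    [0.009,0,0],
    [0.008,0,0],
    [0,0,0],
    [0,0,0],
  ],
  hand=[1,1,1,1,1,1,1,1,1],
)

```text
time_s: 35.48
ee_pos: [0.4996, 0.3626, 0.1001]
tcp_rot: [-0.473, -0.514, -0.478, 0.533]
force: [-0.1, -0.8, 0.0]
opening: 0.998
```

```bash
python3 find.py n;python3 -c "
from h import *
go(.5068,.3757,.06,-.09)"
```

```text
px 209 210 match 8.7
   top [  0.5019   0.3494  -0.3099 147.5769]
   side [ 0.5063  0.3754 -0.088  16.4242]
   both [ 5.063000e-01  3.756000e-01 -8.990000e-02  2.255423e+02]
px 359 226 match 8.7
   top [ 0.4587 -0.0842  0.0807  8.6346]
   side [ 4.505000e-01 -7.030000e-02  5.890000e-02  3.407981e+02]
   both [ 4.555000e-01 -8.460000e-02  6.900000e-02  4.229165e+02]
px 328 228 match 11.5
   top [4.52000e-01 1.02000e-02 9.85000e-02 1.04456e+01]
   side [ 4.484000e-01 -3.260000e-02  5.190000e-02  3.257932e+02]
   both [4.494000e-01 7.600000e-03 2.990000e-02 5.092137e+02]
t 35.58 pos [0.5    0.3623 0.1007] yaw -0.097 j [0.51 0.52 1.57 0.   1.07 0.61] F [ 0.  -0.5 -0.7] n 1
travel [[0.101, 0.016, -0.0365]]
angular [[-0.0022, 0.0046, 0.0072]]
```

```bash
python3 -c "
import cv2,numpy as np
b=cv2.imread('pics/n_top.png')[205:260,270:385]
d=cv2.imread('pics/n_side.png')[160:350,250:400]
z=lambda q,k:cv2.resize(q,None,fx=k,fy=k,interpolation=cv2.INTER_NEAREST)
cv2.imwrite('pics/nz.png',z(b,6));cv2.imwrite('pics/nz2.png',z(d,3))"
```

```text
(no output)
```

View pics/nz.png

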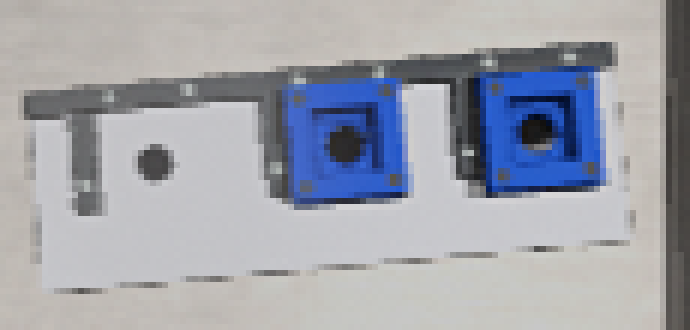

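View pics/nz2.png

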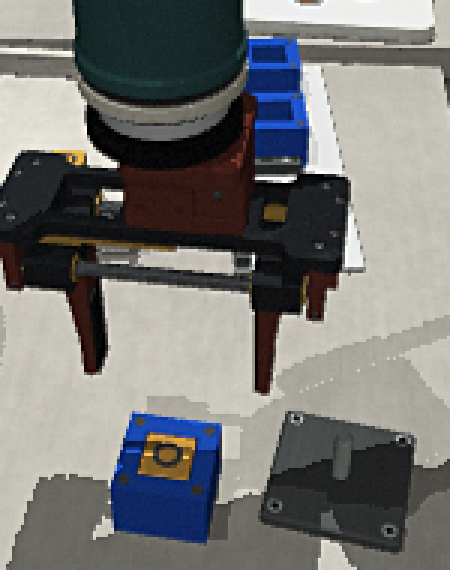

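Call:
jog_arm(
  travel=[
    [0.02,0.016,-0.036],
    [0.07,0,0],
    [0,0,0],
    [0,0,0],
  ],
  angular=[
    [-0.002,0.005,0.007],
    [0,0,0],
    [0,0,0],
    [0,0,0],
  ],
  hand=[1,1,1,1],
)

```text
time_s: 36.08
ee_pos: [0.5083, 0.3717, 0.065]
tcp_rot: [0.476, 0.524, 0.476, -0.523]
force: [0.2, 0.1, 0.5]
opening: 0.995
```

```bash
python3 -c "
from h import *
go(.5066,.3757,.02,-.09)"
```

```text
t 36.08 pos [0.5083 0.3717 0.065 ] yaw -0.095 j [0.52 0.57 1.6  0.   0.98 0.62] F [0.2 0.1 0.5] n 1
travel [[0.1125, -0.0053, -0.0094]]
angular [[-0.0016, -0.0004, -0.0001]]
```

Call:
jog_arm(
  travel=[
    [0.055,-0.005,-0.01],
    [0.055,0,0],
    [0,0,0],
    [0,0,0],
  ],
  angular=[
    [-0.001,0,0],
    [0,0,0],
    [0,0,0],
    [0,0,0],
  ],
  hand=[1,1,1,1],
)

```text
time_s: 36.58
ee_pos: [0.5102, 0.3763, 0.0256]
tcp_rot: [0.476, 0.526, 0.476, -0.52]
force: [-0.6, -0.5, 0.6]
opening: 0.999
```

```bash
python3 -c "
from h import *
go(.5066,.3757,.018,-.09)"
```

```text
t 36.58 pos [0.5102 0.3763 0.0256] yaw -0.094 j [0.53 0.62 1.62 0.   0.9  0.62] F [-0.6 -0.5  0.6] n 1
travel [[0.0188, -0.0089, 0.0023]]
angular [[-0.0011, -0.0017, -0.002]]
```

Call:
jog_arm(
  travel=[
    [0.02,-0.009,0.002],
    [0,0,0],
    [0,0,0],
    [0,0,0],
    [0,0,0],
    [0,0,0],
    [0,0,0],
  ],
  angular=[
    [-0.001,-0.001,-0.002],
    [0,0,0],
    [0,0,0],
    [0,0,0],
    [0,0,0],
    [0,0,0],
    [0,0,0],
  ],
  hand=[1,1,0.5,0.3,0.3,0.3,0.3],
)

```text
time_s: 37.45
ee_pos: [0.5075, 0.3765, 0.0196]
tcp_rot: [0.477, 0.524, 0.477, -0.52]
force: [0.8, 0.4, -0.3]
opening: 0.635
```

Call:
jog_arm(
  travel=[
    [-0.06,0,0],
    [-0.1,0,0],
    [-0.04,0,0],
    [0,0,0],
  ],
  angular=[
    [0,0,0],
    [0,0,0],
    [0,0,0],
    [0,0,0],
  ],
  hand=[0.3,0.3,0.3,0.3],
)

```text
time_s: 37.95
ee_pos: [0.5055, 0.375, 0.0987]
tcp_rot: [-0.476, -0.522, -0.478, 0.522]
force: [-0.7, 0.3, -3.3]
opening: 0.635
```

```bash
python3 -c "
from h import *
go(.402,.357,.09,.0)"
```

```text
t 37.95 pos [0.5055 0.375  0.0987] yaw -0.09 j [0.53 0.53 1.57 0.   1.05 0.62] F [-0.7  0.3 -3.3] n 2
travel [[0.0111, -0.1268, 0.0341], [0.011, -0.1282, 0.0283]]
angular [[-0.0144, -0.0001, 0.0003], [-0.0144, -0.0001, 0.0003]]
```

Call:
jog_arm(
  travel=[
    [0,-0.127,0.034],
    [0,-0.125,0.028],
    [0,0,0],
    [0,0,0],
    [0,0,0],
  ],
  angular=[
    [-0.014,0,0],
    [-0.014,0,0],
    [0,0,0],
    [0,0,0],
    [0,0,0],
  ],
  hand=[0.3,0.3,0.3,0.3,0.3],
)

```text
time_s: 38.58
ee_pos: [0.3996, 0.3549, 0.0932]
tcp_rot: [-0.499, -0.498, -0.501, 0.503]
force: [0.3, 0.6, -4.0]
opening: 0.637
```

```bash
python3 -c "
from h import *
go(.402,.357,.068,.0)"
```

```text
t 38.58 pos [0.3996 0.3549 0.0932] yaw -0.001 j [0.6  0.42 1.79 0.   0.94 0.6 ] F [ 0.3  0.6 -4. ] n 1
travel [[0.0629, 0.0065, -0.0054]]
angular [[-0.0003, 0.0008, 0.0021]]
```

Call:
jog_arm(
  travel=[
    [0.025,0.006,-0.006],
    [0.035,0,0],
    [0,0,0],
    [0,0,0],
  ],
  angular=[
    [0,0.001,0.002],
    [0,0,0],
    [0,0,0],
    [0,0,0],
  ],
  hand=[0.3,0.3,0.3,0.3],
)

```text
time_s: 39.08
ee_pos: [0.4043, 0.3579, 0.0663]
tcp_rot: [0.499, 0.501, 0.499, -0.5]
force: [-0.1, -0.1, -2.0]
opening: 0.637
```

```bash
python3 held.py o .0196;python3 -c "
from h import *
go(.402,.357,.05,.0)"
```

```text
39.175 [0.4042 0.3579 0.0666]
top 100 [ 4.036000e-01  3.644000e-01 -2.600000e-02  1.187167e+02]
side 1018 [ 0.4035  0.3574 -0.0221 17.0581]
t 39.17 pos [0.4042 0.3579 0.0666] yaw -0.003 j [0.6  0.47 1.8  0.   0.87 0.6 ] F [ 0.1 -0.2 -2.8] n 1
travel [[0.0415, -0.0056, 0.0023]]
angular [[-0.0008, -0.0003, -0.0002]]
```

Call:
jog_arm(
  travel=[
    [0.006,-0.006,0.001],
    [0.015,0,0],
    [0.012,0,0],
    [0.01,0,0],
    [0,0,0],
  ],
  angular=[
    [-0.001,0,0],
    [0,0,0],
    [0,0,0],
    [0,0,0],
    [0,0,0],
  ],
  hand=[0.3,0.3,0.3,0.3,0.3],
)

```text
time_s: 39.8
ee_pos: [0.4018, 0.3577, 0.0488]
tcp_rot: [0.5, 0.501, 0.5, -0.499]
force: [-0.3, 0.2, -2.4]
opening: 0.637
```

Call:
jog_arm(
  travel=[
    [0.015,0,0],
    [0.015,0,0],
    [0.008,0,0],
    [0,0,0],
  ],
  angular=[
    [0,0,0],
    [0,0,0],
    [0,0,0],
    [0,0,0],
  ],
  hand=[0.3,0.3,0.3,0.3],
)

```text
time_s: 40.3
ee_pos: [0.4021, 0.3579, 0.0326]
tcp_rot: [0.5, 0.501, 0.5, -0.499]
force: [0.6, 0.2, -1.8]
opening: 0.633
```

Now the last few mm, then release and rise.

Call:
jog_arm(
  travel=[
    [0.006,0,0],
    [0.006,0,0],
    [0.006,0,0],
    [0.004,0,0],
    [0,0,0],
  ],
  angular=[
    [0,0,0],
    [0,0,0],
    [0,0,0],
    [0,0,0],
    [0,0,0],
  ],
  hand=[0.3,0.3,0.3,0.3,0.3],
)

```text
time_s: 40.92
ee_pos: [0.4025, 0.3581, 0.03]
tcp_rot: [0.5, 0.502, 0.5, -0.498]
force: [0.1, -0.4, -2.2]
opening: 0.633
```

Call:
jog_arm(
  travel=[
    [0,0,0],
    [0,0,0],
    [0,0,0],
    [-0.06,0,0],
    [-0.1,0,0],
    [0,0,0],
  ],
  angular=[
    [0,0,0],
    [0,0,0],
    [0,0,0],
    [0,0,0],
    [0,0,0],
    [0,0,0],
  ],
  hand=[0.8,0.8,0.8,0.8,0.7,0.7],
)

```text
time_s: 41.68
ee_pos: [0.4026, 0.3581, 0.0946]
tcp_rot: [0.5, 0.501, 0.5, -0.498]
force: [0.8, -0.2, -0.8]
opening: 0.703
```

```bash
python3 -c "
from h import *
caps('q')
go(.402,.357,.0545,.0)
im=cv2.imread('pics/q_side.png');cv2.imwrite('pics/q_z.png',cv2.resize(im[230:360,280:420],None,fx=4,fy=4,interpolation=2))"
```

```text
t 41.77 pos [0.4007 0.3567 0.0921] yaw 0.001 j [0.6  0.43 1.79 0.   0.93 0.6 ] F [-0.7  0.  -0.2] n 1
travel [[0.0941, 0.0034, -0.0007]]
angular [[0.0003, 0.0001, 0.0003]]
```

View pics/q_z.png

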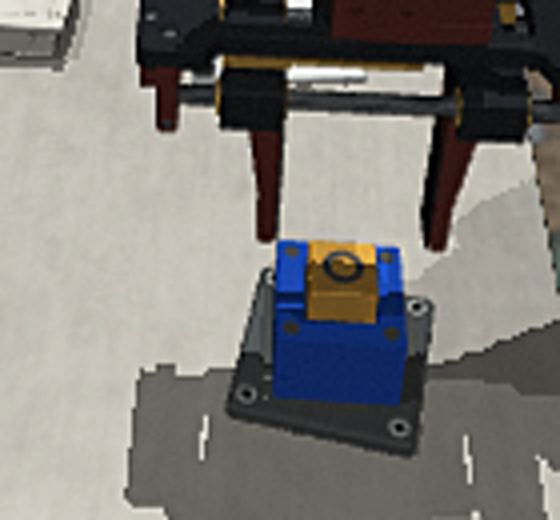

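Call:
jog_arm(
  travel=[
    [0.04,0.004,-0.001],
    [0.025,0,0],
    [0,0,0],
    [0,0,0],
  ],
  angular=[
    [0,0,0],
    [0,0,0],
    [0,0,0],
    [0,0,0],
  ],
  hand=[0.7,0.6,0.6,0.6],
  newtons=25,
)

```text
time_s: 42.28
ee_pos: [0.3997, 0.3553, 0.0602]
tcp_rot: [-0.5, -0.497, -0.501, 0.503]
force: [0.4, 0.2, -0.1]
opening: 0.602
```

```bash
python3 -c "
from h import *
go(.402,.357,.054,.0)"
```

```text
t 42.27 pos [0.3997 0.3553 0.0602] yaw 0.001 j [0.6  0.47 1.81 0.   0.87 0.6 ] F [ 0.4  0.2 -0.1] n 1
travel [[0.0155, 0.0058, -0.0044]]
angular [[0.0002, 0.0014, 0.0023]]
```

Call:
jog_arm(
  travel=[
    [0.015,0.006,-0.004],
    [0,0,0],
    [0,0,0],
    [0,0,0],
    [0,0,0],
    [0,0,0],
    [0,0,0],
  ],
  angular=[
    [0,0.001,0.002],
    [0,0,0],
    [0,0,0],
    [0,0,0],
    [0,0,0],
    [0,0,0],
    [0,0,0],
  ],
  hand=[0.6,0.6,0.4,0.2,0.1,0.1,0.1],
)

```text
time_s: 43.15
ee_pos: [0.4027, 0.3573, 0.0545]
tcp_rot: [0.5, 0.5, 0.5, -0.5]
force: [-0.2, -0.2, -1.2]
opening: 0.338
```

Call:
jog_arm(
  travel=[
    [-0.05,0,0],
    [-0.08,0,0],
    [-0.05,0,0],
    [0,0,0],
  ],
  angular=[
    [0,0,0],
    [0,0,0],
    [0,0,0],
    [0,0,0],
  ],
  hand=[0.1,0.1,0.1,0.1],
)

```text
time_s: 43.65
ee_pos: [0.4022, 0.357, 0.1277]
tcp_rot: [0.5, 0.499, 0.5, -0.5]
force: [-0.1, 0.3, -0.8]
opening: 0.338
```

```bash
python3 -c "
from h import *
go(.62,.0,.12,.0)"
```

```text
t 43.65 pos [0.4022 0.357  0.1277] yaw 0.001 j [ 0.6   0.38  1.75 -0.    1.01  0.6 ] F [-0.1  0.3 -0.8] n 7
travel [[0.0029, 0.0777, 0.1275], [0.0029, 0.0777, 0.1275], [0.0028, 0.0777, 0.1275], [0.0028, 0.0777, 0.1275], [0.0028, 0.0778, 0.1275], [0.0028, 0.0778, 0.1275], [0.0028, 0.0778, 0.1275]]
angular [[0.0, 0.0001, 0.0], [0.0, 0.0001, 0.0], [0.0, 0.0001, 0.0], [0.0, 0.0001, 0.0], [0.0, 0.0001, 0.0], [0.0, 0.0001, 0.0], [0.0, 0.0001, 0.0]]
```

Call:
jog_arm(
  travel=[
    [0,0.078,0.127],
    [0,0.078,0.127],
    [0,0.078,0.127],
    [0,0.078,0.127],
    [0,0.078,0.127],
    [0,0.078,0.127],
    [0,0.06,0.09],
    [0,0,0],
    [0,0,0],
  ],
  angular=[
    [0,0,0],
    [0,0,0],
    [0,0,0],
    [0,0,0],
    [0,0,0],
    [0,0,0],
    [0,0,0],
    [0,0,0],
    [0,0,0],
  ],
  hand=[0.1,0.1,0.1,0.1,0.1,0.1,0.1,0.1,0.1],
)

```text
time_s: 44.78
ee_pos: [0.6166, 0.0069, 0.1174]
tcp_rot: [0.499, 0.497, 0.503, -0.501]
force: [-0.5, 0.2, -1.7]
opening: 0.338
```

```bash
python3 -c "
from h import *
go(.62,.0,.05,.0)"
```

```text
t 44.77 pos [0.6166 0.0069 0.1174] yaw 0.004 j [-0.1   0.49  1.58 -0.    1.08 -0.1 ] F [-0.5  0.2 -1.7] n 2
travel [[0.0842, 0.005, 0.0087], [0.0843, 0.0047, 0.0087]]
angular [[0.0006, 0.0, 0.0015], [0.0006, 0.0, 0.0015]]
```

Call:
jog_arm(
  travel=[
    [0.05,0.005,0.009],
    [0.08,0,0.005],
    [0.06,0,0],
    [0,0,0],
    [0,0,0],
  ],
  angular=[
    [0,0,0.002],
    [0,0,0.001],
    [0,0,0],
    [0,0,0],
    [0,0,0],
  ],
  hand=[0.1,0.1,0.1,0.1,0.1],
)

```text
time_s: 45.4
ee_pos: [0.6138, 0.008, 0.0389]
tcp_rot: [0.501, 0.497, 0.504, -0.498]
force: [1.1, -0.9, -0.2]
opening: 0.336
```

```bash
python3 -c "
from h import *
go(.62,.0,.018,.0)"
```

```text
t 45.4 pos [0.6138 0.008  0.0389] yaw 0.01 j [-0.1   0.59  1.65  0.    0.91 -0.11] F [ 1.1 -0.9 -0.2] n 1
travel [[0.0523, 0.0154, 0.0204]]
angular [[0.0033, -0.0005, 0.0011]]
```

Call:
jog_arm(
  travel=[
    [0.025,0,0],
    [0.025,0,0],
    [0,0,0],
    [0.005,0,0],
    [0,0,0],
  ],
  angular=[
    [0,0,0],
    [0,0,0],
    [0,0,0],
    [0,0,0],
    [0,0,0],
  ],
  hand=[0.1,0.1,0.1,0.1,0.1],
)

```text
time_s: 46.02
ee_pos: [0.6153, 0.0085, 0.0178]
tcp_rot: [0.503, 0.498, 0.503, -0.497]
force: [-0.4, -0.0, -0.7]
opening: 0.339
```

Call:
jog_arm(
  travel=[
    [0.005,0,0],
    [0,0,0],
    [0,0,0],
    [0,0,0],
    [-0.06,0,0],
    [-0.12,0,0],
    [-0.1,0,0],
    [0,0,0],
  ],
  angular=[
    [0,0,0],
    [0,0,0],
    [0,0,0],
    [0,0,0],
    [0,0,0],
    [0,0,0],
    [0,0,0],
    [0,0,0],
  ],
  hand=[0.1,0.7,0.7,0.7,0.9,0.9,1,1],
  newtons=35,
)

```text
time_s: 47.02
ee_pos: [0.6154, 0.0081, 0.1307]
tcp_rot: [0.502, 0.498, 0.503, -0.497]
force: [1.2, -0.1, 0.6]
opening: 0.995
```

```bash
python3 find.py s; python3 -c "
from h import *
go(.402,.357,.12,.0)"
```

```text
px 366 227 match 11.6
   top [ 4.445e-01 -2.620e-02 -6.823e-01  1.000e+02]
   side [ 4.505000e-01 -8.300000e-03  1.031000e-01  3.503922e+02]
   both [ 4.555000e-01 -8.060000e-02  1.004000e-01  5.666421e+02]
px 208 244 match 4.9
   top [ 4.02800e-01  3.60700e-01 -3.32000e-02  5.05435e+01]
   side [4.00000e-01 3.48600e-01 1.56000e-02 3.13141e+01]
   both [4.003000e-01 3.496000e-01 9.400000e-03 2.050125e+02]
t 47.12 pos [0.6128 0.0084 0.1275] yaw 0.011 j [-0.1   0.48  1.58  0.    1.09 -0.11] F [ 0.4 -0.  -0.4] n 7
travel [[0.0033, -0.0739, -0.1253], [0.0032, -0.0741, -0.1252], [0.0032, -0.0743, -0.1251], [0.0031, -0.0745, -0.125], [0.003, -0.0747, -0.1249], [0.0029, -0.0749, -0.1247], [0.0028, -0.0751, -0.1246]]
angular [[0.0005, -0.0001, 0.0003], [0.0005, -0.0001, 0.0003], [0.0005, -0.0001, 0.0003], [0.0005, -0.0001, 0.0003], [0.0005, -0.0001, 0.0003], [0.0005, -0.0001, 0.0003], [0.0005, -0.0001, 0.0003]]
```

View pics/s_side.png

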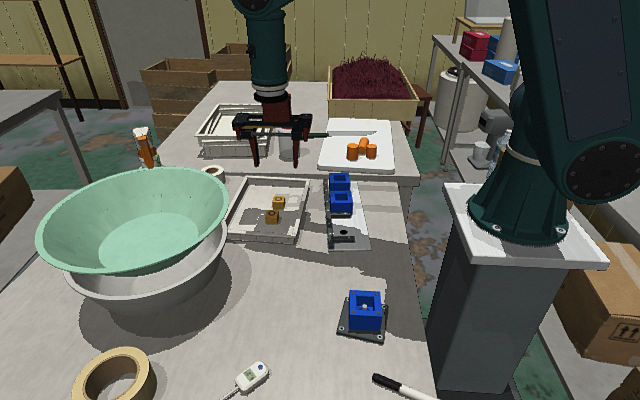

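Call:
jog_arm(
  travel=[
    [0,-0.074,-0.125],
    [0,-0.074,-0.125],
    [0,-0.074,-0.125],
    [0,-0.074,-0.125],
    [0,-0.075,-0.125],
    [0,-0.075,-0.125],
    [0,-0.055,-0.1],
    [0,0,0],
    [0,0,0],
  ],
  angular=[
    [0.001,0,0],
    [0.001,0,0],
    [0,0,0],
    [0,0,0],
    [0.001,0,0],
    [0,0,0],
    [0,0,0],
    [0,0,0],
    [0,0,0],
  ],
  hand=[1,1,1,1,1,1,1,1,1],
)

```text
time_s: 48.25
ee_pos: [0.3971, 0.3523, 0.1146]
tcp_rot: [-0.495, -0.492, -0.504, 0.509]
force: [-0.6, 0.1, 0.7]
opening: 1.002
```

```bash
python3 -c "
from h import *
go(.402,.357,.07,.0)"
```

```text
t 48.25 pos [0.3971 0.3523 0.1146] yaw -0.002 j [0.59 0.4  1.76 0.01 1.01 0.59] F [-0.6  0.1  0.7] n 1
travel [[0.111, 0.0153, -0.0127]]
angular [[-0.0006, 0.0024, 0.0088]]
```

Call:
jog_arm(
  travel=[
    [0.04,0.014,-0.012],
    [0.07,0,0],
    [0,0,0],
    [0,0,0],
  ],
  angular=[
    [0,0.002,0.008],
    [0,0,0],
    [0,0,0],
    [0,0,0],
  ],
  hand=[1,1,1,1],
)

```text
time_s: 48.75
ee_pos: [0.4047, 0.3521, 0.0683]
tcp_rot: [-0.498, -0.5, -0.498, 0.504]
force: [-0.2, -0.0, -0.4]
opening: 1.001
```

```bash
python3 -c "
from h import *
go(.402,.357,.029,.0)"
```

```text
t 48.75 pos [0.4047 0.3521 0.0683] yaw -0.008 j [ 0.59  0.46  1.8  -0.    0.88  0.6 ] F [-0.2 -0.  -0.4] n 1
travel [[0.0982, -0.0065, -0.0126]]
angular [[-0.0025, 0.0012, 0.0011]]
```

Call:
jog_arm(
  travel=[
    [0.045,-0.006,-0.013],
    [0.048,0,0],
    [0,0,0],
    [0,0,0],
  ],
  angular=[
    [-0.002,0.001,0.001],
    [0,0,0],
    [0,0,0],
    [0,0,0],
  ],
  hand=[1,1,1,1],
)

```text
time_s: 49.25
ee_pos: [0.4063, 0.3575, 0.0345]
tcp_rot: [0.5, 0.503, 0.498, -0.499]
force: [0.6, 1.1, 0.0]
opening: 1.002
```

```bash
python3 -c "
from h import *
go(.402,.357,.0285,.0)"
```

```text
t 49.25 pos [0.4063 0.3575 0.0345] yaw -0.004 j [ 0.59  0.52  1.83 -0.    0.8   0.6 ] F [0.6 1.1 0. ] n 1
travel [[0.0149, -0.0107, 0.0013]]
angular [[-0.0013, -0.0009, -0.0017]]
```

Call:
jog_arm(
  travel=[
    [0.016,-0.011,0.001],
    [0,0,0],
    [0,0,0],
    [0,0,0],
    [0,0,0],
    [0,0,0],
    [0,0,0],
  ],
  angular=[
    [-0.001,-0.001,-0.002],
    [0,0,0],
    [0,0,0],
    [0,0,0],
    [0,0,0],
    [0,0,0],
    [0,0,0],
  ],
  hand=[1,0.7,0.4,0.3,0.3,0.3,0.3],
)

```text
time_s: 50.12
ee_pos: [0.4026, 0.3577, 0.0296]
tcp_rot: [0.5, 0.501, 0.5, -0.5]
force: [0.8, 0.6, 0.7]
opening: 0.637
```

Call:
jog_arm(
  travel=[
    [-0.04,0,0],
    [-0.08,0,0],
    [-0.08,0,0],
    [0,0,0],
  ],
  angular=[
    [0,0,0],
    [0,0,0],
    [0,0,0],
    [0,0,0],
  ],
  hand=[0.3,0.3,0.3,0.3],
)

```text
time_s: 50.62
ee_pos: [0.4021, 0.3573, 0.1134]
tcp_rot: [0.5, 0.5, 0.5, -0.5]
force: [-0.5, 0.7, -2.8]
opening: 0.637
```

```bash
python3 -c "
from h import *
go(.4375,.0985,.085,.097)"
```

```text
t 50.62 pos [0.4021 0.3573 0.1134] yaw -0.001 j [0.6  0.4  1.77 0.   0.98 0.6 ] F [-0.5  0.7 -2.8] n 5
travel [[0.0142, 0.0178, 0.1294], [0.0142, 0.0153, 0.1297], [0.0142, 0.0127, 0.13], [0.0142, 0.0102, 0.1302], [0.0142, 0.0076, 0.1304]]
angular [[-0.0062, -0.0, 0.0], [-0.0062, -0.0, 0.0], [-0.0062, -0.0, 0.0], [-0.0062, -0.0, 0.0], [-0.0062, -0.0, 0.0]]
```

Call:
jog_arm(
  travel=[
    [0.014,0.018,0.129],
    [0.014,0.015,0.13],
    [0.014,0.013,0.13],
    [0.014,0.01,0.13],
    [0.01,0.008,0.115],
    [0,0,0],
    [0,0,0],
    [0,0,0],
  ],
  angular=[
    [-0.006,0,0],
    [-0.006,0,0],
    [-0.006,0,0],
    [-0.006,0,0],
    [-0.006,0,0],
    [0,0,0],
    [0,0,0],
    [0,0,0],
  ],
  hand=[0.3,0.3,0.3,0.3,0.3,0.3,0.3,0.3],
)

```text
time_s: 51.62
ee_pos: [0.436, 0.0997, 0.0829]
tcp_rot: [0.523, 0.475, 0.525, -0.475]
force: [0.2, 0.5, -2.5]
opening: 0.631
```

```bash
python3 -c "
from h import *
go(.437,.099,.05,.097)"
```

```text
t 51.62 pos [0.436  0.0997 0.0829] yaw 0.099 j [ 0.07  0.34  1.99  0.    0.82 -0.03] F [ 0.2  0.5 -2.5] n 1
travel [[0.0821, 0.0025, 0.0021]]
angular [[0.0006, -0.0007, 0.0006]]
```

Call:
jog_arm(
  travel=[
    [0.04,0.002,0.002],
    [0.05,0,0],
    [0,0,0],
    [0.025,0,0],
    [0,0,0],
    [0,0,0],
  ],
  angular=[
    [0,0,0],
    [0,0,0],
    [0,0,0],
    [0,0,0],
    [0,0,0],
    [0,0,0],
  ],
  hand=[0.3,0.3,0.3,0.3,0.3,0.3],
)

```text
time_s: 52.38
ee_pos: [0.4378, 0.1039, 0.037]
tcp_rot: [0.526, 0.474, 0.526, -0.472]
force: [0.5, 0.3, -1.1]
opening: 0.637
```

```bash
python3 -c "
from h import *
go(.437,.099,.026,.097)"
```

```text
t 52.38 pos [0.4378 0.1039 0.037 ] yaw 0.107 j [ 0.08  0.43  2.02  0.    0.69 -0.03] F [ 0.5  0.3 -1.1] n 1
travel [[0.0276, -0.0033, 0.0121]]
angular [[0.003, -0.0009, -0.0005]]
```

Call:
jog_arm(
  travel=[
    [0,-0.003,0.013],
    [0.015,0,0.002],
    [0.01,0,0],
    [0,0,0],
    [0.006,0,0],
    [0.006,0,0],
  ],
  angular=[
    [0.003,-0.001,0],
    [0,0,0],
    [0,0,0],
    [0,0,0],
    [0,0,0],
    [0,0,0],
  ],
  hand=[0.3,0.3,0.3,0.3,0.3,0.3],
)

```text
time_s: 53.12
ee_pos: [0.4381, 0.0971, 0.0252]
tcp_rot: [0.525, 0.476, 0.522, -0.475]
force: [-9.6, -1.0, 50.1]
opening: 0.636
```

```bash
python3 -c "
from h import *
go(.437,.099,.026,.097)"
```

```text
t 53.12 pos [0.4381 0.0971 0.0252] yaw 0.096 j [ 0.06  0.45  2.03 -0.    0.66 -0.03] F [-9.6 -1.  50.1] n 1
travel [[-0.002, -0.0022, -0.0051]]
angular [[-0.0003, 0.0003, -0.0012]]
```

On the plate. Pushing +x, then +y.

Call:
jog_arm(
  travel=[
    [-0.001,0.008,0],
    [0,0.008,0],
    [0,0.008,0],
    [0,0.006,0],
  ],
  angular=[
    [0,0,0],
    [0,0,0],
    [0,0,0],
    [0,0,0],
  ],
  hand=[0.3,0.3,0.3,0.3],
)

```text
time_s: 53.62
ee_pos: [0.4429, 0.0977, 0.0255]
tcp_rot: [0.522, 0.472, 0.526, -0.478]
force: [-7.8, -1.7, 19.7]
opening: 0.637
```

Call:
jog_arm(
  travel=[
    [-0.001,-0.001,-0.01],
    [0,0,-0.01],
    [0,0,-0.01],
    [0,0,-0.008],
    [0,0,-0.008],
  ],
  angular=[
    [0,0.001,0.001],
    [0,0.002,0.002],
    [0,0,0],
    [0,0,0],
    [0,0,0],
  ],
  hand=[0.3,0.3,0.3,0.3,0.3],
)

```text
time_s: 54.25
ee_pos: [0.4417, 0.1088, 0.0257]
tcp_rot: [0.527, 0.472, 0.525, -0.474]
force: [0.4, -24.8, 2.2]
opening: 0.634
```

```bash
python3 -c "
from h import *
go(.4422,.1078,.0253,.097)"
```

```text
t 54.25 pos [0.4417 0.1088 0.0257] yaw 0.106 j [ 0.09  0.45  2.02 -0.01  0.67 -0.01] F [  0.4 -24.8   2.2] n 1
travel [[0.0011, 0.001, 0.0027]]
angular [[0.0028, 0.0014, 0.0001]]
```

Call:
jog_arm(
  travel=[
    [0,0.007,-0.003],
    [0,0.007,-0.003],
    [0,0.007,-0.003],
    [0,0.007,-0.003],
  ],
  angular=[
    [0.003,0.002,0],
    [0,0,0],
    [0,0,0],
    [0,0,0],
  ],
  hand=[0.3,0.3,0.3,0.3],
)

```text
time_s: 54.75
ee_pos: [0.4419, 0.1086, 0.0258]
tcp_rot: [0.522, 0.467, 0.528, -0.481]
force: [-7.3, -11.0, 12.8]
opening: 0.637
```

Call:
jog_arm(
  travel=[
    [0,0,0],
    [0,0,0],
    [0,0,0],
    [-0.06,0,0],
    [-0.12,0,0],
    [-0.06,0,0],
    [0,0,0],
  ],
  angular=[
    [0,0,0],
    [0,0,0],
    [0,0,0],
    [0,0,0],
    [0,0,0],
    [0,0,0],
    [0,0,0],
  ],
  hand=[0.8,0.8,0.8,0.9,1,1,1],
)

```text
time_s: 55.62
ee_pos: [0.4461, 0.1111, 0.1239]
tcp_rot: [0.522, 0.468, 0.527, -0.48]
force: [0.5, 0.1, -0.8]
opening: 0.998
```

```bash
python3 -c "
from h import *
go(.458,-.083,.12,.097)"
```

```text
t 55.62 pos [0.4461 0.1111 0.1239] yaw 0.102 j [ 0.1   0.29  1.91 -0.01  0.96  0.  ] F [ 0.5  0.1 -0.8] n 4
travel [[0.0032, -0.0049, 0.1214], [0.003, -0.0048, 0.1214], [0.0028, -0.0046, 0.1214], [0.0026, -0.0045, 0.1214]]
angular [[0.0004, 0.0004, 0.0013], [0.0004, 0.0004, 0.0013], [0.0004, 0.0004, 0.0013], [0.0004, 0.0004, 0.0013]]
```

Call:
jog_arm(
  travel=[
    [0,-0.005,0.121],
    [0,-0.005,0.121],
    [0,-0.005,0.121],
    [0,-0.005,0.11],
    [0,0,0],
    [0,0,0],
  ],
  angular=[
    [0,0,0.001],
    [0,0,0.001],
    [0.001,0,0.001],
    [0.001,0,0.002],
    [0,0,0],
    [0,0,0],
  ],
  hand=[1,1,1,1,1,1],
)

```text
time_s: 56.38
ee_pos: [0.4565, -0.0811, 0.1186]
tcp_rot: [0.523, 0.473, 0.524, -0.477]
force: [-0.3, 0.7, 0.5]
opening: 0.996
```

```bash
python3 -c "
from h import *
caps('t')
go(.458,-.083,.06,.097)
b=cv2.imread('pics/t_top.png')[205:260,270:385]
cv2.imwrite('pics/tz.png',cv2.resize(b,None,fx=6,fy=6,interpolation=0))
b=cv2.imread('pics/t_side.png')[160:260,300:400]
cv2.imwrite('pics/tz2.png',cv2.resize(b,None,fx=5,fy=5,interpolation=0))"
```

```text
t 56.48 pos [ 0.4568 -0.0806  0.1189] yaw 0.099 j [-0.32  0.3   1.92 -0.    0.93 -0.42] F [ 1.   0.4 -0.2] n 1
travel [[0.1473, 0.0029, 0.0059]]
angular [[0.0008, 0.0008, 0.0011]]
```

View pics/tz.png

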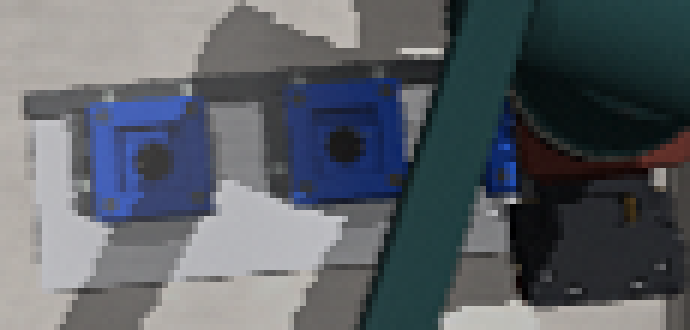

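View pics/tz2.png

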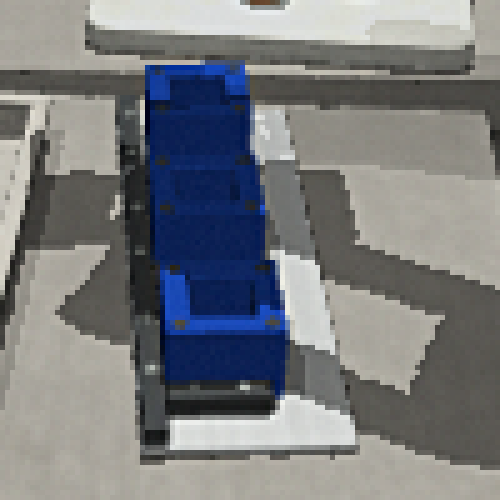

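Call:
jog_arm(
  travel=[
    [0.05,0.003,0.006],
    [0.07,0,0],
    [0.05,0,0],
    [0,0,0],
    [0,0,0],
  ],
  angular=[
    [0.001,0.001,0.001],
    [0,0,0],
    [0,0,0],
    [0,0,0],
    [0,0,0],
  ],
  hand=[1,0.9,0.85,0.85,0.85],
)

```text
time_s: 57.1
ee_pos: [0.4588, -0.0772, 0.0497]
tcp_rot: [0.525, 0.474, 0.526, -0.473]
force: [0.3, 0.0, -0.6]
opening: 0.85
```

```bash
python3 -c "
from h import *
go(.458,-.083,.024,.097)"
```

```text
t 57.1 pos [ 0.4588 -0.0772  0.0497] yaw 0.105 j [-0.32  0.42  1.98  0.    0.75 -0.42] F [ 0.3  0.  -0.6] n 1
travel [[0.0642, -0.0037, 0.0144]]
angular [[0.0025, -0.0003, -0.0002]]
```

Call:
jog_arm(
  travel=[
    [0.025,-0.003,0.014],
    [0.025,0,0],
    [0,0,0],
    [0.008,0,0],
    [0,0,0],
  ],
  angular=[
    [0.002,0,0],
    [0,0,0],
    [0,0,0],
    [0,0,0],
    [0,0,0],
  ],
  hand=[0.85,0.85,0.85,0.85,0.85],
)

```text
time_s: 57.72
ee_pos: [0.4596, -0.0834, 0.0265]
tcp_rot: [0.525, 0.476, 0.523, -0.474]
force: [-0.3, 0.6, -0.6]
opening: 0.843
```

```bash
python3 -c "
from h import *
go(.458,-.083,.024,.097)"
```

```text
t 57.73 pos [ 0.4596 -0.0834  0.0265] yaw 0.098 j [-0.33  0.46  1.99  0.    0.69 -0.43] F [-0.3  0.6 -0.6] n 1
travel [[0.0061, -0.0038, -0.0014]]
angular [[0.0005, 0.0001, -0.0012]]
```

Height is fine, so I close, then push +x and +y.

Call:
jog_arm(
  travel=[
    [0.005,-0.004,0],
    [0,0,0],
    [0,0,0],
    [0,0,0],
    [0,0,0],
    [0,0,0],
  ],
  angular=[
    [0,0,0],
    [0,0,0],
    [0,0,0],
    [0,0,0],
    [0,0,0],
    [0,0,0],
  ],
  hand=[0.8,0.5,0.3,0.3,0.3,0.3],
)

```text
time_s: 58.48
ee_pos: [0.458, -0.0837, 0.0246]
tcp_rot: [0.525, 0.476, 0.523, -0.474]
force: [-0.2, -1.3, -1.0]
opening: 0.635
```

Call:
jog_arm(
  travel=[
    [0,0.008,0],
    [0,0.008,0],
    [0,0.008,0],
  ],
  angular=[
    [0,0,0],
    [0,0,0],
    [0,0,0],
  ],
  hand=[0.3,0.3,0.3],
)

```text
time_s: 58.85
ee_pos: [0.4597, -0.0833, 0.0249]
tcp_rot: [0.523, 0.471, 0.528, -0.476]
force: [-8.0, -5.5, 9.5]
opening: 0.639
```

Call:
jog_arm(
  travel=[
    [0,0,-0.008],
    [0,0,-0.008],
    [0,0,-0.008],
  ],
  angular=[
    [0,0.002,0.002],
    [0,0,0],
    [0,0,0],
  ],
  hand=[0.3,0.3,0.3],
)

```text
time_s: 59.22
ee_pos: [0.4601, -0.0825, 0.0255]
tcp_rot: [0.529, 0.468, 0.526, -0.474]
force: [-3.7, -17.1, -3.1]
opening: 0.636
```

```bash
python3 -c "
from h import *
go(.4613,-.0824,.0253,.097)"
```

```text
t 59.23 pos [ 0.4601 -0.0825  0.0255] yaw 0.112 j [-0.32  0.46  1.99 -0.01  0.69 -0.42] F [ -3.7 -17.1  -3.1] n 1
travel [[0.0004, 0.0031, -0.0]]
angular [[0.0047, 0.0026, 0.0011]]
```

Call:
jog_arm(
  travel=[
    [0.002,0.009,0],
    [0,0.009,0],
    [0,0.009,0],
    [0,0.009,0],
  ],
  angular=[
    [0.005,0.003,0.001],
    [0,0,0.001],
    [0,0,0.001],
    [0,0,0.001],
  ],
  hand=[0.3,0.3,0.3,0.3],
)

```text
time_s: 59.72
ee_pos: [0.461, -0.083, 0.0249]
tcp_rot: [0.521, 0.47, 0.529, -0.477]
force: [-10.4, -8.2, 10.2]
opening: 0.638
```

```bash
python3 -c "
from h import *
go(.4613,-.0824,.0253,.097)"
```

```text
t 59.73 pos [ 0.461  -0.083   0.0249] yaw 0.102 j [-0.32  0.47  1.97 -0.01  0.71 -0.42] F [-10.4  -8.2  10.2] n 1
travel [[-0.0009, 0.001, -0.0014]]
angular [[0.0017, -0.0005, 0.0048]]
```

Registered as in the first push. Both contacts pressed once more, with a downward bias, then release.

Call:
jog_arm(
  travel=[
    [0.002,0.006,-0.006],
    [0.002,0.007,-0.007],
    [0.002,0.007,-0.007],
  ],
  angular=[
    [0.001,0,0.003],
    [0,0,0],
    [0,0,0],
  ],
  hand=[0.3,0.3,0.3],
)

```text
time_s: 60.1
ee_pos: [0.461, -0.0826, 0.025]
tcp_rot: [0.524, 0.465, 0.528, -0.48]
force: [-14.7, -21.1, 17.6]
opening: 0.638
```

Call:
jog_arm(
  travel=[
    [0,0,0],
    [0,0,0],
    [0,0,0],
    [-0.06,0,0],
    [-0.12,0,0],
    [-0.1,0,0],
    [0,0,0],
  ],
  angular=[
    [0,0,0],
    [0,0,0],
    [0,0,0],
    [0,0,0],
    [0,0,0],
    [0,0,0],
    [0,0,0],
  ],
  hand=[0.75,0.75,0.75,0.9,1,1,1],
)

```text
time_s: 60.98
ee_pos: [0.4638, -0.0805, 0.1396]
tcp_rot: [0.524, 0.465, 0.528, -0.48]
force: [0.6, 0.1, -0.2]
opening: 0.999
```

```bash
python3 -c "
from h import *
go(.50,.34,.15,.0)"
```

```text
t 60.98 pos [ 0.4638 -0.0805  0.1396] yaw 0.107 j [-0.31  0.28  1.87 -0.02  1.   -0.4 ] F [ 0.6  0.1 -0.2] n 8
travel [[-0.0048, 0.0252, -0.1294], [-0.0046, 0.0235, -0.1297], [-0.0044, 0.0218, -0.13], [-0.0042, 0.02, -0.1303], [-0.004, 0.0183, -0.1306], [-0.0038, 0.0165, -0.1308], [-0.0036, 0.0148, -0.131], [-0.0034, 0.0131, -0.1312]]
angular [[0.0043, 0.0004, 0.0007], [0.0043, 0.0004, 0.0007], [0.0043, 0.0004, 0.0007], [0.0043, 0.0004, 0.0007], [0.0043, 0.0004, 0.0007], [0.0043, 0.0004, 0.0007], [0.0043, 0.0004, 0.0007], [0.0043, 0.0004, 0.0007]]
```

Call:
jog_arm(
  travel=[
    [-0.005,0.025,-0.13],
    [-0.005,0.023,-0.13],
    [-0.005,0.022,-0.13],
    [-0.005,0.02,-0.13],
    [-0.004,0.018,-0.13],
    [-0.004,0.016,-0.13],
    [-0.004,0.014,-0.13],
    [0,0,0],
    [0,0,0],
  ],
  angular=[
    [0.004,0,0.001],
    [0.004,0,0.001],
    [0.004,0,0.001],
    [0.004,0,0.001],
    [0.004,0,0.001],
    [0.004,0,0],
    [0.004,0,0],
    [0,0,0],
    [0,0,0],
  ],
  hand=[1,1,1,1,1,1,1,1,1],
)

```text
time_s: 62.1
ee_pos: [0.4916, 0.2976, 0.1377]
tcp_rot: [0.504, 0.49, 0.504, -0.502]
force: [-0.1, 0.5, -0.0]
opening: 1.002
```

```bash
cat > chk.py <<'E'
from h import *
import sys
ps=caps(sys.argv[1]); p=ps["top"]
print(r.get_state()["time_s"])
for st,m in bluemask(p):
    ys,xs=np.nonzero(m); g=ray(p,xs.mean(),ys.mean(),.03)
    f=fitblock([(p,m)],g[0],g[1],.097,.006); c,s=np.cos(.0975),np.sin(.0975)
    # fixture from top discs: origin .4409,.0187 yaw .0983
    dx,dy=f[0]-.4409,f[1]-.0187; c,s=np.cos(.0983),np.sin(.0983)
    print(np.round(f,4),"fixture frame",np.round([c*dx+s*dy,-s*dx+c*dy],4))
b=cv2.imread(f'pics/{sys.argv[1]}_top.png')[205:260,270:385]
cv2.imwrite('pics/%s_tz.png'%sys.argv[1],cv2.resize(b,None,fx=6,fy=6,interpolation=0))
E
python3 chk.py u
```

```text
62.2
[ 0.4612 -0.0833  0.0824  8.3149] fixture frame [ 0.0102 -0.1035]
[4.51300e-01 1.02000e-02 9.85000e-02 1.12832e+01] fixture frame [ 0.0095 -0.0095]
[4.36000e-01 1.04300e-01 1.19000e-02 9.80332e+01] fixture frame [0.0035 0.0856]
```

View pics/u_tz.png

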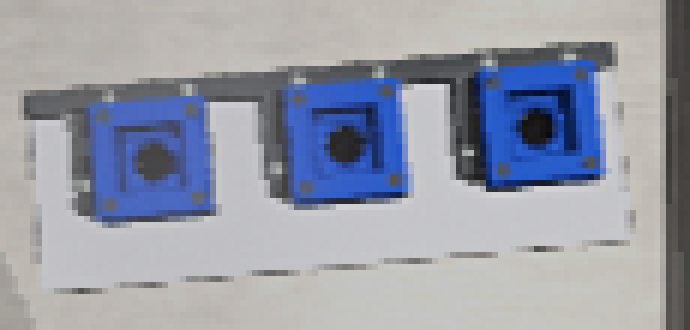

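View pics/u_side.png

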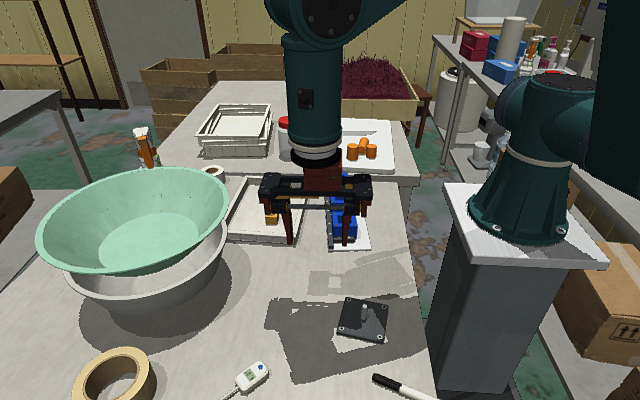

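```bash
python3 -c "
from h import *
go(.30,.50,.22,.5)"
```

```text
t 62.2 pos [0.492  0.297  0.1381] yaw 0.014 j [ 0.43  0.42  1.65 -0.01  1.09  0.42] F [ 0.5 -0.4  0.1] n 5
travel [[-0.041, -0.0951, -0.1023], [-0.0411, -0.0846, -0.1111], [-0.0411, -0.0732, -0.1189], [-0.0411, -0.0612, -0.1255], [-0.041, -0.0486, -0.1309]]
angular [[-0.0309, 0.0005, 0.0009], [-0.0309, 0.0005, 0.0009], [-0.0309, 0.0005, 0.0009], [-0.0309, 0.0005, 0.0009], [-0.0309, 0.0005, 0.0009]]
```

Call:
jog_arm(
  travel=[
    [-0.041,-0.095,-0.102],
    [-0.041,-0.085,-0.111],
    [-0.041,-0.073,-0.119],
    [-0.041,-0.061,-0.125],
    [-0.041,-0.049,-0.131],
    [0,0,0],
    [0,0,0],
  ],
  angular=[
    [-0.031,0,0.001],
    [-0.031,0,0.001],
    [-0.031,0,0.001],
    [-0.031,0,0.001],
    [-0.031,0,0.001],
    [0,0,0],
    [0,0,0],
  ],
  hand=[1,1,1,1,1,1,1],
)

```text
time_s: 63.08
ee_pos: [0.299, 0.4955, 0.2201]
tcp_rot: [0.611, 0.358, 0.606, -0.363]
force: [-0.6, -0.6, -0.6]
opening: 0.997
```

```bash
sed -i 's/h\[...,1\]>150/h[...,1]>110/' h.py; python3 chk.py v; python3 - <<'E'
import cv2
b=cv2.imread('pics/v_side.png')[150:260,220:400]
cv2.imwrite('pics/v_sz.png',cv2.resize(b,None,fx=4,fy=4,interpolation=0))
E
```

```text
63.175
[ 0.4612 -0.0839  0.0961  7.0469] fixture frame [ 0.0101 -0.1041]
[4.516e-01 1.140e-02 9.220e-02 1.237e+01] fixture frame [ 0.0099 -0.0083]
[0.4422 0.1062 0.0892 9.6897] fixture frame [0.0099 0.0869]
```

View pics/v_tz.png

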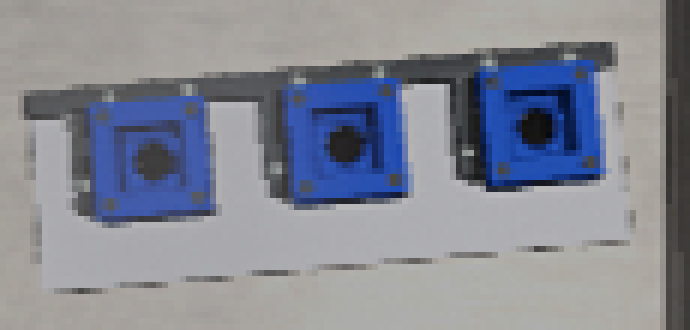

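View pics/v_sz.png

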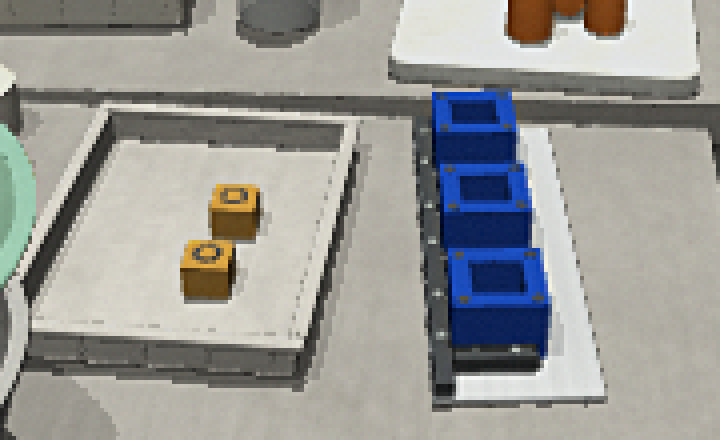

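```bash
python3 - <<'E'
from h import *
ps=caps("w")
fr={"top":(.4409,.0187,.0983),"side":(.4407,.0222,.0964)}
out=[]
for n,(x,y,a) in fr.items():
    p=ps[n]; k=10; im=cv2.resize(p["image"][:,:,::-1],None,fx=k,fy=k,interpolation=0)
    for yy in(.086,-.009,-.104):
        c,s=np.cos(a),np.sin(a); q=boxpts(x+c*.009-s*yy,y+s*.009+c*yy,a,.006)
        u=((proj(p,q)+.5)*k).astype(np.int32)
        cv2.polylines(im,[u[4:]],True,(0,255,0),1); cv2.polylines(im,[u[:4]],True,(0,255,255),1)
    c=im[2100:2500,2800:3750] if n=="top" else im[1700:2450,3150:3650]
    c=cv2.resize(c,None,fx=.8,fy=.8,interpolation=cv2.INTER_AREA); cv2.imwrite(f"pics/w_{n}_ov.png",c); print(c.shape)
E
```

```text
(320, 760, 3)
(600, 400, 3)
```

View pics/w_top_ov.png

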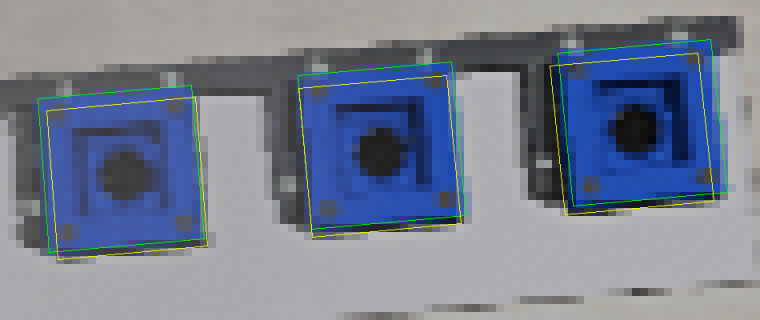

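View pics/w_side_ov.png

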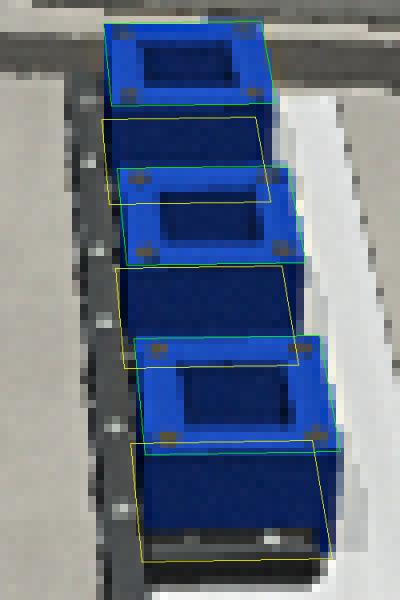

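```bash
python3 -c "
from h import *
p=r.capture('top'); cv2.imwrite('pics/x_top.png',p['image'][:,:,::-1]); print(r.place_of('jar',p)[:1])
a=cv2.imread('pics/w_top.png')[200:260,270:385].astype(int);b=cv2.imread('pics/x_top.png')[200:260,270:385].astype(int);print(abs(a-b).mean())
print(r.hand_in(), r.get_state()['time_s'])"
```

```text
[{'point': [0.4345, 0.6681], 'score': 0.86}]
0.7167149758454107
the job is handed in; nothing more can be done
the job is handed in; nothing more can be done
```

The job is done and handed in at about 63 s of the 210 s allowed; the hand-in gave no verdict.

**What I did:**
- **Already-empty block:** it went straight to the rightmost station (station 2).
- **Two full blocks:** I set each over the knock-out pin and the side picture showed its insert raised. I put the insert in the tray, then placed the emptied blocks in stations 1 and 0.
- **Seating:** I pressed every block onto the plate, then against the back rail and the side stop, until the wrist force showed contact.

**What the last checks showed:**
- **Block positions:** outlines of the blocks drawn at the station positions match the final pictures in both views to within about a pixel (2–3 mm). The top-view fit puts them within about 1 mm of their stations.
- **Inserts and jar:** the last side picture shows both inserts upright on the tray floor. The jar is where it was in the first top picture, to within about 3 pixels.

**What disagreed:**
- **Station 2 block moved:** after I first seated it, it shifted about 3 mm away from the rail while the arm was elsewhere. I pushed it back at the end, and contact with the rail and stop showed again.
- **Camera calibration:** the two cameras disagree by about 3.5 mm in y. I therefore relied on contact forces and on positions measured within one camera view for the final placing.

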